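Centrifuge drive: fit the spacer and offer up the heavier hub

ROBOT

A 6-joint arm with a two-finger parallel gripper is mounted at the origin on the work surface. World frame = base frame: x ahead of the robot, y to its left, z up, the work surface at z = 0. Lengths are in m, angles in rad, forces in N, time in s.
With the tool pointing down it reaches from about 0.25 to 0.775 m from the base axis. Payload 4 kg.
Tool frame: the origin (TCP) lies between the finger pads; the fingertips stand 25 mm ahead of it and the grasp point (between the pads) lies 6 mm ahead of it; z points along the fingers, y is the direction in which the jaws open and shut (so a half turn about z gives the same grasp; the last joint's range is limited). The gripper opens to 85 mm and grips with 20 to 120 N. Pads are 22 mm wide; open, the fingers measure 114 mm over their backs; the gripper's body (76 mm by 85 mm) begins 54 mm behind the grasp point. The pads swing forward as they close: fully open they stand 13 mm farther back than shut.
Start: joints at [1.019, 0.087, 1.371, -0, 1.684, -0.103], TCP at [0.239, 0.496, 0.219] pointing down, gripper open.
Joint ranges: [-3.1, 3.1], [-0.76, 2.03], [0.27, 2.55], [-1.08, 4.22], [0.17, 2.65], [-2.57, 2.57]. Speed limits (rad/s): [2.79, 2.79, 3.14, 3.14, 3.14, 3.14].

INTERFACE

Orientations are given as a unit quaternion [x, y, z, w].
In Python, from plant import get_obs, cams, bot gives the robot as it stands.
- The arm moves only by the shell command python3 -m crank 'ROWS' [OPENING] [FORCE]. ROWS is JSON, a list of rows, each an object of numbers: "dx", "dy", "dz": the shift along the tool's x, y, z in mm; "rx", "ry", "rz": the turn, a rotation vector about the tool's x, y, z in degrees. In form: [{"dx": .., "dy": .., "dz": .., "rx": .., "ry": .., "rz": ..}, ...]. A call has 1 to 10 rows; each row shifts and turns the commanded pose from where the row before left it, along the tool's axes as they then stand; what a row does not reach is not made up. A row lasts 1/10 s, in which the tool goes at most 50 mm and 8.59 degrees, less where a joint would pass 70% of its speed; a pose out of reach is approached as far as the arm can. A call is refused whole if a number of a shift passes 50 or a number of a turn 8.59, either way. A call with a gripper value outside its range is refused whole. OPENING is the opening, from 0 (shut) to 1 (fully open), set as the call begins (- or left out, the last holds). The fingers move at their own pace and stop on an object; FORCE is the grip in N (left out, the last holds). Time passes only in rows, so rows that do not move let the fingers close. It gives the time, the measured TCP pose, the force and the opening at its end, in the units of the state.
- get_obs(): the state, without advancing time (a new reading comes with each control period).
- cams.snapshot(name): name is "scene" or "top" or "wrist"; returns a dict with "img" (480x640x3 uint8, blue, green, red), "mtx" (3x3 intrinsics, pixels), "dist_coeffs" ([k1, k2, p1, p2, k3] as OpenCV has them; the pictures are not rectified), "R" (3x3) and "t" (3): a world point X has camera coordinates R X + t; the wrist camera has in their place "mount" (4x4, takes a point from camera to tool coordinates, whose origin is the TCP and whose axes are the flange's). Camera axes: x right, y down, z forward; pixel columns grow to the right and rows downward; lengths in m; the calibration is good to about 2 mm. A picture is of the moment at which its call begins: read the wrist's pose just before it. There is no depth.
- bot.sign_off(): hands the job in, once; it reports no verdict.
The state is a dict: "time": time; "q": joint angles; "qvel": joint speeds; "tau": joint torques, N m; "eef_pos": TCP position; "ee_rot": TCP orientation; "force": force on the tool from outside, world axes, zero at the start; "moment": the same for the moment, N m; "opening": finger opening in m.
Only numpy, scipy, OpenCV 4.12 (cv2) and the standard library are available. Lean on these libraries where they do the work, as an engineer would, in place of code of your own. Each camera call takes 0.05 s, during which the arm holds its last target.

TASK

The centrifuge drive is open on the bench: first slide the brass spacer ring over its upright shaft, all the way down onto the shoulder, and let go of it. Then lift each of the two identical-looking rotor hubs off the rubber mat in turn to feel which is heavier, putting a hub down only upright on the mat; the lighter one ends standing upright on the mat, and you finish still holding the heavier one, upright and still, centred over the shaft with its underside about 5 cm above the shaft's top (do not fit it). Leave the jar, dish, screwdriver and slide box where they are and do not tip a hub over.

Things in the scene. Friction and masses are not known exactly. Their poses are not given: they have to be found in the camera images.
- drive: centrifuge drive unit, fixed to the bench: blue round base 124 mm in diameter and 32 mm high, on it a steel shoulder disc 56 mm in diameter whose top is 45 mm above the bench, and from that an upright steel shaft 22 mm in diameter, its top 85 mm above the bench, the last 5 mm tapered to 14 mm; origin on the shaft axis at bench level, z up
- shoulder (a point): centre of the shoulder's top face, on the shaft axis, 45 mm above the bench: the spacer's underside rests here
- shaft_top (a point): centre of the top of the shaft, 85 mm above the bench
- spacer: loose brass spacer ring lying flat on the bench, 46 mm outside diameter, 26 mm bore, 22 mm high, about 0.12 kg; origin on the axis in its underside, z up the axis
- mat: black rubber mat fixed to the bench, 150 mm (its x) by 260 mm (its y), 4 mm thick; origin at the centre of its underside at bench level. The hubs stand side by side along its y, roughly 65 mm either side of its centre
- hub_a: one of two rotor hubs that look exactly alike, plain steel finish, standing upright on the rubber mat: round body 44 mm in diameter with a flange 64 mm in diameter and 10 mm thick at the foot, 60 mm high in all, a 26 mm through bore; origin on the axis in the underside of the flange, z up the axis. Mass between 0.25 and 0.7 kg; the heavier of the two hubs weighs at least 0.2 kg more than the other, and which it is cannot be seen
- hub_b: one of two rotor hubs that look exactly alike, plain steel finish, standing upright on the rubber mat: round body 44 mm in diameter with a flange 64 mm in diameter and 10 mm thick at the foot, 60 mm high in all, a 26 mm through bore; origin on the axis in the underside of the flange, z up the axis. Mass between 0.25 and 0.7 kg; the heavier of the two hubs weighs at least 0.2 kg more than the other, and which it is cannot be seen
- jar: closed amber glass jar with white cap, 52 mm diameter, 60 mm high, origin in its underside; a bystander
- dish: white ceramic dish, 90 mm diameter, 16 mm high, origin in its underside; a bystander
- driver: screwdriver lying on the bench, origin in its underside, handle to its -x; a bystander
- slide_box: grey plastic slide box, 80 by 50 mm and 30 mm high, origin in the centre of its underside; a bystander
Not all that is in view belongs to the job. What is meant by the spacer is not turquoise, and is the smaller of those in its own colour.

How it is judged:
By the outcome, as a careful person would: the job done as asked, in the order asked, and still so for the second after the job is handed in, while the arm keeps its last pose, push and grip.
It also fails if it takes over 72 s, if anything falls off the work surface, if the arm or the gripper's body presses on something with over 40 N, if the wrist force passes 120 N, or if a joint passes its speed limit or range.

## Working session

There is one attempt and no reset: what is moved stays moved. The work goes in short steps, Python scripts to look and compute and a shell command to move; the robot and the scene stay as the last step left them, time stands still between calls to the robot, and variables do not carry over. Pictures are saved under pics/ and viewed, and the job is handed in when it is done.

```bash
ls; mkdir -p pics; cat > h.py <<'E'
import numpy as np, cv2
from plant import get_obs, cams, bot
from scipy.spatial.transform import Rotation as R_
def snap(n,f):
    o=get_obs(); s=cams.snapshot(n); cv2.imwrite('pics/'+f+'.png',s['img']); 
    if n=='wrist':
        Rt=R_.from_quat(o['ee_rot']).as_matrix(); M=np.array(s['mount'])
        Rc=Rt@M[:3,:3]; c=Rt@M[:3,3]+np.array(o['eef_pos'])
    else:
        Rc=np.array(s['R']).T; c=-Rc@np.array(s['t'])
    s['Rc']=Rc; s['c']=c
    return s
def ray(s,uv,z):
    p=cv2.undistortPoints(np.array([[uv]],float),np.array(s['mtx']),np.array(s['dist_coeffs']))[0,0]
    d=s['Rc']@np.array([p[0],p[1],1]); return s['c']+d*(z-s['c'][2])/d[2]
def proj(s,X):
    X=np.atleast_2d(X); Xc=(X-s['c'])@s['Rc']
    return cv2.projectPoints(Xc,np.zeros(3),np.zeros(3),np.array(s['mtx']),np.array(s['dist_coeffs']))[0][:,0]
E
python3 - <<'E'
from h import *
for n in ['scene','top','wrist']:
    s=snap(n,n+'0'); print(n,s['c'].round(3),np.array(s['mtx']).round(0).tolist())
o=get_obs();print(o)
E
```

```text
pics
scene [0.942 0.641 0.811] [[485.0, 0.0, 327.0], [0.0, 485.0, 235.0], [0.0, 0.0, 1.0]]
top [0.392 0.03  1.258] [[568.0, 0.0, 315.0], [0.0, 568.0, 231.0], [0.0, 0.0, 1.0]]
wrist [0.174 0.526 0.373] [[346.0, 0.0, 325.0], [0.0, 346.0, 242.0], [0.0, 0.0, 1.0]]
{'time': 0.15, 'q': array([ 1.01890303e+00,  8.77968638e-02,  1.37193351e+00, -7.89132099e-06,
        1.68358681e+00, -1.03064706e-01]), 'qvel': array([-0.00071347, -0.00197694, -0.00413852,  0.0007265 , -0.00020165,
       -0.00022853]), 'tau': array([ 1.69906089e-03, -3.52372026e+01, -3.13681090e+01, -1.61958724e-04,
        7.98342924e-03,  4.87701527e-05]), 'eef_pos': array([0.23842501, 0.49518221, 0.21798827]), 'ee_rot': array([ 2.22535731e-01,  9.74924153e-01, -8.17701139e-04, -2.73640640e-04]), 'force': array([0.14643957, 0.20230684, 0.99768321]), 'moment': array([ 0.01856412,  0.00602891, -0.01533347]), 'opening': 0.08545386411324345}
```

View pics/scene0.png

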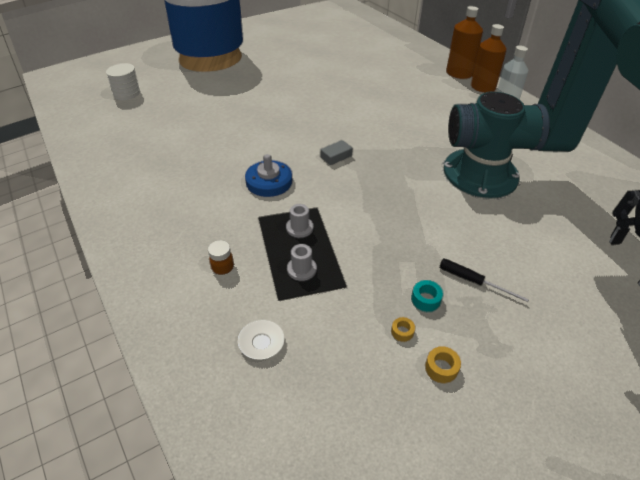

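View pics/top0.png

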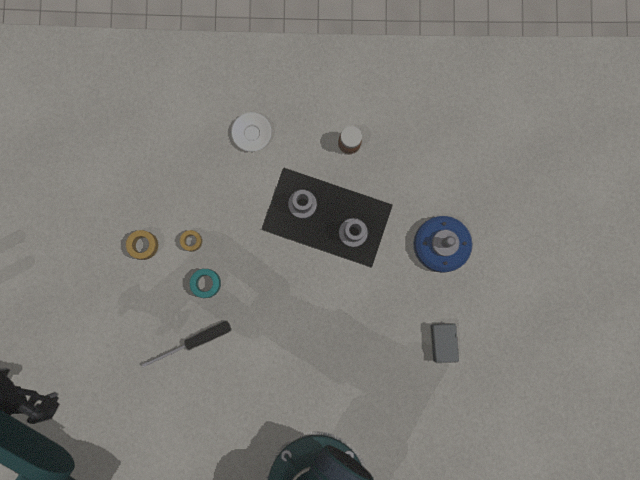

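View pics/wrist0.png

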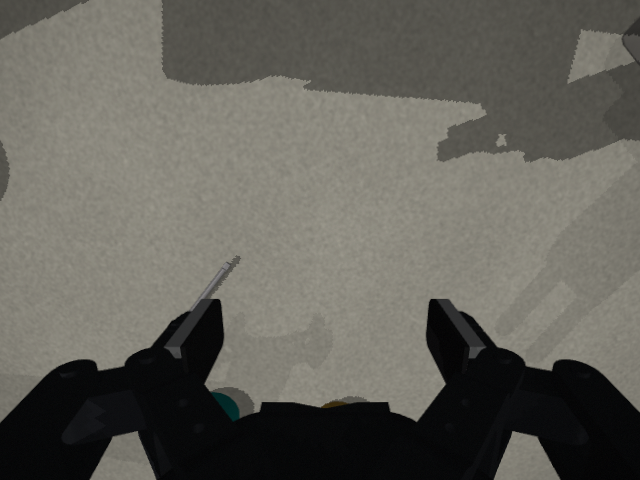

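Scene view: small brass ring (403,329), large brass ring (444,365), turquoise ring (428,296), hubs (299,220) and (301,263), drive (268,178). Candidates for the spacer in the top view: the small brass ring (190,240), the large brass ring (141,245) and the turquoise ring (205,283). By the description it should be the small brass one. I'll check its size and position in a close crop.

```bash
python3 - <<'E'
from h import *
s=snap('top','top1'); sc=snap('scene','scene1')
im=s['img']; 
cr=cv2.resize(im[210:310,110:250],None,fx=4,fy=4,interpolation=cv2.INTER_CUBIC)
cr2=cv2.resize(im[160:280,255:480],None,fx=3.4,fy=3.4,interpolation=cv2.INTER_CUBIC)
cv2.imwrite('pics/crop1.png',cr); cv2.imwrite('pics/crop2.png',cr2)
def blobs(s,lo,hi,name,zs,amin=40):
    h=cv2.cvtColor(s['img'],cv2.COLOR_BGR2HSV); m=cv2.inRange(h,lo,hi)
    m=cv2.morphologyEx(m,cv2.MORPH_CLOSE,np.ones((3,3)))
    cs,_=cv2.findContours(m,cv2.RETR_EXTERNAL,cv2.CHAIN_APPROX_NONE)
    for c in cs:
        if cv2.contourArea(c)<amin: continue
        (u,v),r=cv2.minEnclosingCircle(c); M=cv2.moments(c); cu,cv_=M['m10']/M['m00'],M['m01']/M['m00']
        pts=c[:,0].astype(float)
        w=np.array([ray(s,p,zs)[:2] for p in pts]); 
        e=cv2.minEnclosingCircle(w.astype(np.float32))
        print(name,'px',round(cu,1),round(cv_,1),'area',cv2.contourArea(c),'at z',zs,ray(s,(cu,cv_),zs).round(4)[:2],'encl',np.round(e[0],4),'diam',round(2*e[1],4))
for n,x in (('top',s),('scene',sc)):
    blobs(x,(15,120,60),(30,255,255),n+' brass',0.011,60)
    blobs(x,(100,120,30),(125,255,255),n+' blue',0.016,200)
    blobs(x,(0,0,0),(180,90,40),n+' dark',0.004,1500)
E
```

```text
top brass px 190.1 240.1 area 278.5 at z 0.011 [0.5145 0.2833] encl [0.515  0.2832] diam 0.0442
top brass px 140.5 244.2 area 588.5 at z 0.011 [0.5039 0.3899] encl [0.5041 0.3894] diam 0.0629
top blue px 443.5 243.5 area 2239.5 at z 0.016 [ 0.5146 -0.2729] encl [ 0.5146 -0.2723] diam 0.1217
top dark px 29.1 428.0 area 3388.0 at z 0.004 [0.1191 0.5976] encl [0.1359 0.5854] diam 0.2546
top dark px 334.3 219.0 area 1737.0 at z 0.004 [ 0.567 -0.033] encl [ 0.5621 -0.0535] diam 0.1898
scene brass px 442.7 364.3 area 942.5 at z 0.011 [0.4975 0.3851] encl [0.498  0.3828] diam 0.079
scene brass px 402.7 328.9 area 410.0 at z 0.011 [0.5108 0.2824] encl [0.5114 0.2815] diam 0.0568
scene brass px 220.7 265.9 area 132.5 at z 0.011 [ 0.7448 -0.0573] encl [ 0.7406 -0.0618] diam 0.048
scene brass px 210.5 61.6 area 688.5 at z 0.011 [ 0.3703 -0.9935] encl [ 0.3554 -1.0336] diam 0.2299
scene brass px 475.8 55.6 area 2028.0 at z 0.011 [-0.5317 -0.5321] encl [-0.5804 -0.563 ] diam 0.6793
scene blue px 268.6 181.3 area 901.0 at z 0.016 [ 0.5203 -0.2544] encl [ 0.5111 -0.2677] diam 0.1462
scene blue px 205.3 28.4 area 3350.0 at z 0.016 [ 0.2694 -1.288 ] encl [ 0.2999 -1.3596] diam 0.6719
scene dark px 300.1 258.3 area 4484.5 at z 0.004 [0.5829 0.0095] encl [ 0.5715 -0.013 ] diam 0.2883
```

View pics/crop1.png

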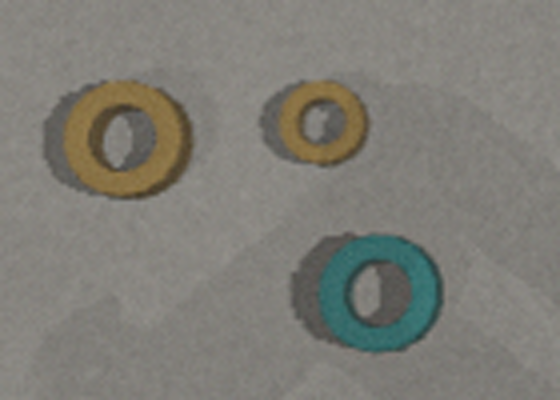

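View pics/crop2.png

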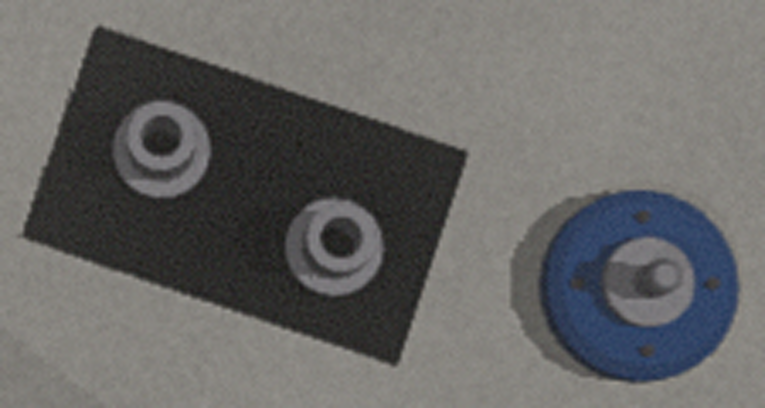

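Small brass ring measures 44 mm across, against 46 mm nominal, and the other one is 63 mm. So the spacer is the small one at pixel (190,240), about (0.515, 0.283). I'll move above it and look with the wrist camera.

```bash
cat >> h.py <<'E'
def delta(target,o=None):
    o=o or get_obs(); Rt=R_.from_quat(o['ee_rot']).as_matrix()
    d=Rt.T@(np.array(target)-np.array(o['eef_pos']))*1000
    print('t',round(o['time'],2),'pos',np.round(o['eef_pos'],4),'delta tool mm',d.round(1),'tilt',np.degrees(np.arccos(-Rt[2,2])).round(2),'F',np.round(o['force'],2),'open',round(o['opening'],4)); print('toolx',Rt[:,0].round(3),'tooly',Rt[:,1].round(3),'tooz',Rt[:,2].round(4))
E
python3 - <<'E'
from h import *
s=snap('top','top2'); 
for n,uv,z in [('shaft',(451.2,240.3),.085),('shoulder',(446.2,242.6),.045),('hubL bore',(302.6,199.7),.064),('hubL flange',(302.6,203.8),.014),('hubR bore',(355.3,230.3),.064),('hubR flange',(353.2,232.4),.014)]:
    print(n,ray(s,uv,z).round(4))
delta([.515,.283,.16])
E
python3 -m crank '[{"dx":-20,"dy":-4,"dz":5},{"dx":-35,"dy":-7,"dz":7},{"dx":-35,"dy":-7,"dz":7},{"dx":-35,"dy":-7,"dz":7},{"dx":-35,"dy":-7,"dz":7},{"dx":-35,"dy":-7,"dz":7},{"dx":-35,"dy":-7,"dz":7},{"dx":-35,"dy":-7},{"dx":-25,"dy":-7},{"dx":-10}]' 0.8
```

```text
shaft [ 0.5146 -0.2721  0.085 ]
shoulder [ 0.5137 -0.2716  0.045 ]
hubL bore [0.5991 0.0379 0.064 ]
hubL flange [0.5986 0.0381 0.014 ]
hubR bore [ 0.5351 -0.0748  0.064 ]
hubR flange [ 0.5364 -0.0745  0.014 ]
t 0.3 pos [0.2386 0.4954 0.2185] delta tool mm [-341.2  -71.3   58.5] tilt 0.04 F [-0.01  0.45  0.2 ] open 0.0851
toolx [-0.901  0.434  0.   ] tooly [ 0.434  0.901 -0.001] tooz [-4.e-04 -7.e-04 -1.e+00]invalid input
```

```bash
python3 -m crank '[{"dx":-20,"dy":-4,"dz":5,"rx":0,"ry":0,"rz":0}]' 0.8
```

```text
time: 0.4
eef_pos: [0.2539, 0.4844, 0.2145]
ee_rot: [0.221, 0.975, 0.001, -0.0]
force: [0.5, 0.1, -0.3]
opening: 0.0731
```

```bash
python3 -m crank '[{"dx":-35,"dy":-7,"dz":7,"rx":0,"ry":0,"rz":0},{"dx":-35,"dy":-7,"dz":7,"rx":0,"ry":0,"rz":0},{"dx":-35,"dy":-7,"dz":7,"rx":0,"ry":0,"rz":0},{"dx":-35,"dy":-7,"dz":7,"rx":0,"ry":0,"rz":0},{"dx":-35,"dy":-7,"dz":7,"rx":0,"ry":0,"rz":0},{"dx":-35,"dy":-7,"dz":7,"rx":0,"ry":0,"rz":0},{"dx":-35,"dy":-7,"dz":7,"rx":0,"ry":0,"rz":0},{"dx":-35,"dy":-7,"dz":4,"rx":0,"ry":0,"rz":0},{"dx":-20,"dy":-7,"dz":0,"rx":0,"ry":0,"rz":0},{"dx":-10,"dy":-3,"dz":0,"rx":0,"ry":0,"rz":0}]'
python3 - <<'E'
from h import *
delta([.515,.283,.16]); s=snap('wrist','w1'); print(s['c'],s['Rc'][:,2],proj(s,[[.515,.283,.011],get_obs()['eef_pos']]))
E
```

```text
time: 1.4
eef_pos: [0.5068, 0.2876, 0.1604]
ee_rot: [0.224, 0.975, -0.0, -0.0]
force: [-0.4, -0.0, 0.3]
opening: 0.0683
t 1.4 pos [0.5068 0.2876 0.1604] delta tool mm [-9.4 -0.6  0.4] tilt 0.05 F [-0.41 -0.02  0.28] open 0.0683
toolx [-0.9    0.436  0.   ] tooly [ 0.436  0.9   -0.001] tooz [-6.e-04 -6.e-04 -1.e+00]
[0.44230106 0.31829418 0.31521046] [ 0.25264258 -0.12402985 -0.95957716] [[324.95911433 232.61802699]
 [325.99384703 294.11885848]]
```

View pics/w1.png

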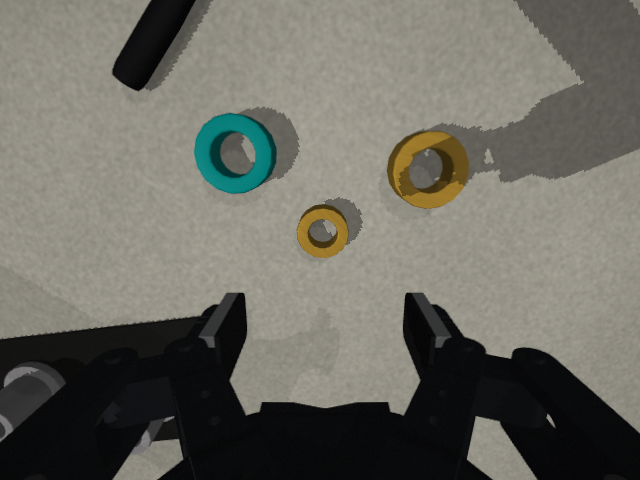

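The wrist view shows the small brass ring at (322,231), the large brass ring at (428,169) and the turquoise ring at (235,153). The projection of my estimate falls at (325,233), so they agree.

```bash
cat >> h.py <<'E'
def ringtop(s,lo,hi,z,D,near,tol=0.03):
    """outer contour cast on plane z, circle estimated by fitEllipse centre in pixels"""
    h=cv2.cvtColor(s['img'],cv2.COLOR_BGR2HSV); m=cv2.inRange(h,lo,hi)
    cs,_=cv2.findContours(m,cv2.RETR_EXTERNAL,cv2.CHAIN_APPROX_NONE)
    for c in cs:
        if cv2.contourArea(c)<100: continue
        w=np.array([ray(s,p,z)[:2] for p in c[:,0].astype(float)])
        (x,y),r=cv2.minEnclosingCircle(w.astype(np.float32))
        if np.hypot(x-near[0],y-near[1])<tol: print('ring',round(x,4),round(y,4),'D',round(2*r,4),'area D',round(2*np.sqrt(cv2.contourArea(w.astype(np.float32))/np.pi),4), 'mean',w.mean(0).round(4))
E
python3 - <<'E'
from h import *
s=snap('wrist','w2'); 
for z in (0.022,.011,0): ringtop(s,(15,120,40),(30,255,255),z,.046,(.515,.283))
im=s['img'][190:270,280:370]; cv2.imwrite('pics/c3.png',cv2.resize(im,None,fx=6,fy=6,interpolation=cv2.INTER_CUBIC))
t=snap('top','top3')
for z in (0.022,.011): ringtop(t,(15,120,40),(30,255,255),z,.046,(.515,.283))
E
```

```text
ring 0.51 0.2825 D 0.0484 area D 0.0456 mean [0.5102 0.2828]
ring 0.5125 0.2811 D 0.0502 area D 0.0473 mean [0.5127 0.2815]
ring 0.515 0.2798 D 0.0521 area D 0.049 mean [0.5152 0.2802]
```

View pics/c3.png

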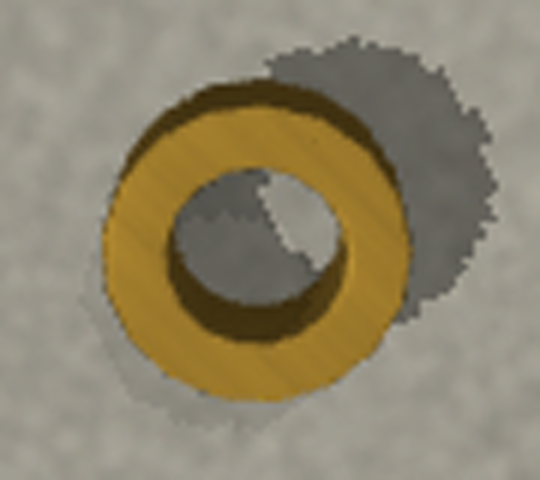

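```bash
python3 - <<'E'
from h import *
s=snap('wrist','w3'); 
for uv in [(322.7,232),(297.2,232),(348.2,232),(322.5,207.7),(322.5,257)]: print(ray(s,uv,.022).round(4))
P=ray(s,(322.7,232),.022); delta([*P[:2],.028])
E
```

```text
[0.5099 0.2847 0.022 ]
[0.5002 0.2645 0.022 ]
[0.5196 0.3048 0.022 ]
[0.4904 0.2939 0.022 ]
[0.5306 0.2744 0.022 ]
t 1.6 pos [0.505  0.29   0.1611] delta tool mm [ -6.7  -2.8 133.1] tilt 0.05 F [ 0.13 -0.62 -0.66] open 0.0683
toolx [-0.901  0.433  0.001] tooly [0.433 0.901 0.001] tooz [-3.e-04  8.e-04 -1.e+00]
```

```bash
python3 -m crank '[{"dx":-5,"dy":-1,"dz":20,"rx":0,"ry":0,"rz":0},{"dx":-3,"dy":-1,"dz":30,"rx":0,"ry":0,"rz":0},{"dx":0,"dy":0,"dz":20,"rx":0,"ry":0,"rz":0},{"dx":0,"dy":0,"dz":10,"rx":0,"ry":0,"rz":0},{"dx":0,"dy":0,"dz":0,"rx":0,"ry":0,"rz":0}]'
python3 - <<'E'
from h import *
s=snap('wrist','w4'); 
for i in range(4):
  o=get_obs(); print(np.round(o['eef_pos'],4), np.round(o['ee_rot'],4),np.round(o['q'],4),np.round(o['force'],2)); cams.snapshot('top') 
im=s['img']; cv2.imwrite('pics/c4.png',im[150:480,170:480])
E
```

```text
time: 2.1
eef_pos: [0.5101, 0.2845, 0.0794]
ee_rot: [0.222, 0.975, -0.001, -0.001]
force: [-0.3, -0.6, 0.4]
opening: 0.0684
[0.5112 0.2848 0.081 ] [ 2.219e-01  9.751e-01 -0.000e+00 -3.000e-04] [ 4.1120e-01  2.3030e-01  1.4849e+00  3.0000e-04  1.4269e+00 -7.1220e-01] [ 0.11 -0.07 -0.18]
[0.5121 0.2849 0.0821] [2.22e-01 9.75e-01 6.00e-04 7.00e-04] [ 4.1090e-01  2.2960e-01  1.4834e+00  2.0000e-04  1.4268e+00 -7.1220e-01] [ 0.65 -0.25  0.76]
[0.5126 0.2849 0.0827] [0.2221 0.975  0.001  0.0012] [ 4.1060e-01  2.2920e-01  1.4827e+00  2.0000e-04  1.4267e+00 -7.1230e-01] [0.55 0.04 1.33]
[0.5128 0.2849 0.0829] [0.2222 0.975  0.0011 0.0014] [ 4.1040e-01  2.2900e-01  1.4824e+00  1.0000e-04  1.4267e+00 -7.1230e-01] [ 0.14 -0.5  -0.19]
```

View pics/c4.png

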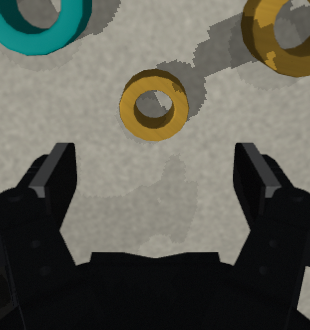

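```bash
python3 - <<'E'
from h import *
s=snap('wrist','w5'); 
im=s['img'][200:310,270:380]; cv2.imwrite('pics/c5.png',cv2.resize(im,None,fx=5,fy=5,interpolation=cv2.INTER_CUBIC))
h=cv2.cvtColor(s['img'],cv2.COLOR_BGR2HSV); m=cv2.inRange(h,(15,100,100),(30,255,255))
cs,_=cv2.findContours(m,cv2.RETR_EXTERNAL,cv2.CHAIN_APPROX_NONE)
for c in cs:
    if cv2.contourArea(c)<300: continue
    e=cv2.fitEllipse(c); P=ray(s,e[0],.022); print(e,P.round(4))
    w=np.array([ray(s,p,.022)[:2] for p in c[:,0].astype(float)]); print(cv2.minEnclosingCircle(w.astype(np.float32)))
    if abs(P[0]-.51)<.02: delta([*P[:2],.028])
E
```

```text
((320.9385986328125, 252.75656127929688), (63.440284729003906, 67.67107391357422), 95.02156066894531) [0.5112 0.2821 0.022 ]
((0.5113828182220459, 0.2820076048374176), 0.022922655567526817)
t 2.4 pos [0.5127 0.2846 0.0826] delta tool mm [ 0.4 -3.  54.6] tilt 0.17 F [ 0.25 -0.39 -0.18] open 0.0685
toolx [-0.901  0.434 -0.002] tooly [0.434 0.901 0.002] tooz [ 0.0027  0.0013 -1.    ]
((470.9997253417969, 167.2178955078125), (97.70158386230469, 106.15663146972656), 27.01080322265625) [0.5014 0.3892 0.022 ]
((0.5026626586914062, 0.38774678111076355), 0.032352253794670105)
t 2.4 pos [0.5127 0.2846 0.0826] delta tool mm [55.7 89.2 54.7] tilt 0.17 F [ 0.25 -0.39 -0.18] open 0.0685
toolx [-0.901  0.434 -0.002] tooly [0.434 0.901 0.002] tooz [ 0.0027  0.0013 -1.    ]
```

View pics/c5.png

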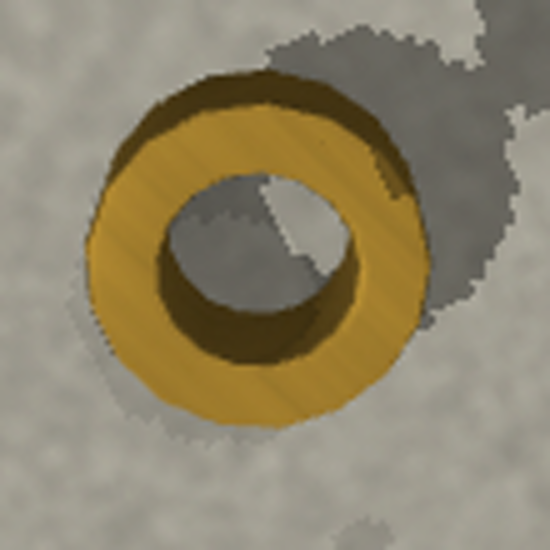

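The ring measures 45.8 mm on its 22 mm plane, as it should, so the fix is good. I'll go down and grip.

```bash
python3 -m crank '[{"dx":0,"dy":-3,"dz":15,"rx":0,"ry":0,"rz":0},{"dx":0,"dy":0,"dz":20,"rx":0,"ry":0,"rz":0},{"dx":0,"dy":0,"dz":10,"rx":0,"ry":0,"rz":0},{"dx":0,"dy":0,"dz":6,"rx":0,"ry":0,"rz":0},{"dx":0,"dy":0,"dz":2,"rx":0,"ry":0,"rz":0},{"dx":0,"dy":0,"dz":0,"rx":0,"ry":0,"rz":0},{"dx":0,"dy":0,"dz":0,"rx":0,"ry":0,"rz":0}]'
python3 - <<'E'
from h import *
delta([.5115,.282,.028])
E
```

```text
time: 3.1
eef_pos: [0.5113, 0.2816, 0.0288]
ee_rot: [0.223, 0.975, 0.001, 0.001]
force: [-1.1, -1.5, -0.6]
opening: 0.068
t 3.1 pos [0.5113 0.2816 0.0288] delta tool mm [-0.   0.5  0.8] tilt 0.1 F [-1.15 -1.47 -0.58] open 0.068
toolx [-0.901  0.434 -0.001] tooly [0.434 0.901 0.001] tooz [ 1.5e-03  7.0e-04 -1.0e+00]
```

```bash
python3 -m crank '[{"dx":0,"dy":0,"dz":0,"rx":0,"ry":0,"rz":0},{"dx":0,"dy":0,"dz":0,"rx":0,"ry":0,"rz":0},{"dx":0,"dy":0,"dz":0,"rx":0,"ry":0,"rz":0},{"dx":0,"dy":0,"dz":0,"rx":0,"ry":0,"rz":0},{"dx":0,"dy":0,"dz":0,"rx":0,"ry":0,"rz":0},{"dx":0,"dy":0,"dz":0,"rx":0,"ry":0,"rz":0}]' 0.3 50
python3 -m crank '[{"dx":0,"dy":0,"dz":-5,"rx":0,"ry":0,"rz":0},{"dx":0,"dy":0,"dz":-15,"rx":0,"ry":0,"rz":0},{"dx":0,"dy":0,"dz":-30,"rx":0,"ry":0,"rz":0},{"dx":0,"dy":0,"dz":-40,"rx":0,"ry":0,"rz":0},{"dx":0,"dy":0,"dz":-30,"rx":0,"ry":0,"rz":0},{"dx":0,"dy":0,"dz":-10,"rx":0,"ry":0,"rz":0},{"dx":0,"dy":0,"dz":0,"rx":0,"ry":0,"rz":0},{"dx":0,"dy":0,"dz":0,"rx":0,"ry":0,"rz":0}]'
python3 - <<'E'
from h import *
delta([.5145,-.272,.17]);s=snap('wrist','w6');snap('scene','s6')
E
```

```text
time: 3.7
eef_pos: [0.5106, 0.2813, 0.0279]
ee_rot: [0.223, 0.975, 0.0, 0.0]
force: [-1.2, -0.2, 0.2]
opening: 0.0257
time: 4.5
eef_pos: [0.5099, 0.281, 0.1566]
ee_rot: [0.223, 0.975, -0.001, -0.001]
force: [-0.2, 0.5, 0.5]
opening: 0.0257
t 4.5 pos [0.5099 0.281  0.1566] delta tool mm [-244.  -496.3  -13. ] tilt 0.12 F [-0.23  0.5   0.48] open 0.0257
toolx [-0.901  0.434  0.001] tooly [ 0.434  0.901 -0.002] tooz [-2.e-03 -8.e-04 -1.e+00]
```

View pics/w6.png

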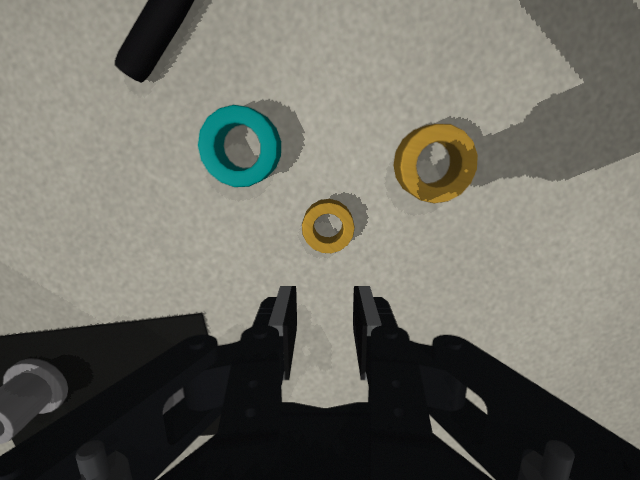

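View pics/s6.png

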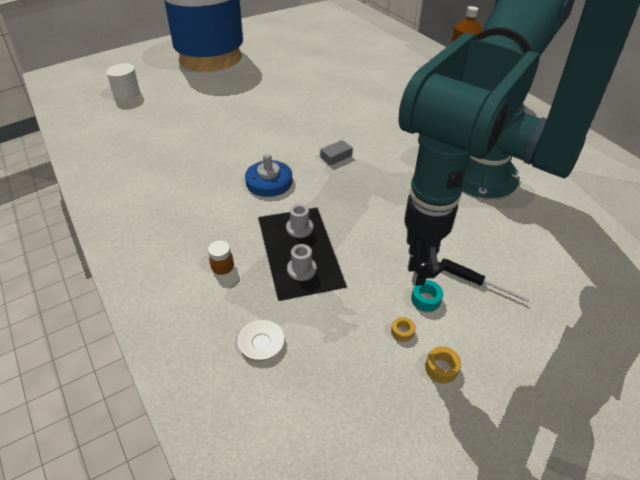

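The spacer was missed: it is still on the bench at wrist pixel (328,226), and the jaws have closed to 26 mm on nothing. I'll check whether it moved and whether the reported TCP matches the pictures.

```bash
python3 - <<'E'
from h import *
o=get_obs(); p=np.array(o['eef_pos']); Rt=R_.from_quat(o['ee_rot']).as_matrix()
for n in ['scene','wrist','top']:
    s=snap(n,n+'7'); print(n,proj(s,[p,p+Rt@[0,0,.025],p+Rt@[0,.0128,.025],p+Rt@[0,-.0128,.025],[.5115,.282,.022]]).round(1).tolist())
    if n=='scene': cv2.imwrite('pics/c7.png',cv2.resize(s['img'][200:380,360:500],None,fx=4,fy=4)[:600])
    h=cv2.cvtColor(s['img'],cv2.COLOR_BGR2HSV); m=cv2.inRange(h,(15,100,100),(30,255,255))
    cs,_=cv2.findContours(m,cv2.RETR_EXTERNAL,cv2.CHAIN_APPROX_NONE)
    for c in cs:
        if cv2.contourArea(c)<100: continue
        e=cv2.fitEllipse(c); P=ray(s,e[0],.022); print(np.round(e[0],1),P.round(4))
E
```

```text
scene [[413.8, 281.6], [411.8, 290.4], [413.5, 296.1], [410.0, 284.9], [403.1, 325.7]]
[443.  364.1] [0.5028 0.3886 0.022 ]
[402.6 328.8] [0.5168 0.2871 0.022 ]
[206.   63.6] [ 0.3982 -0.9651  0.022 ]
wrist [[326.0, 292.7], [325.8, 273.7], [348.9, 273.7], [302.8, 273.7], [328.4, 228.8]]
[328.4 228.7] [0.5114 0.2821 0.022 ]
[439.5 163.7] [0.5013 0.3873 0.022 ]
top [[176.3, 235.2], [179.2, 236.6], [173.4, 233.8], [184.9, 239.5], [189.6, 241.0]]
[139.3 246.9] [0.497  0.3891 0.022 ]
```

View pics/c7.png

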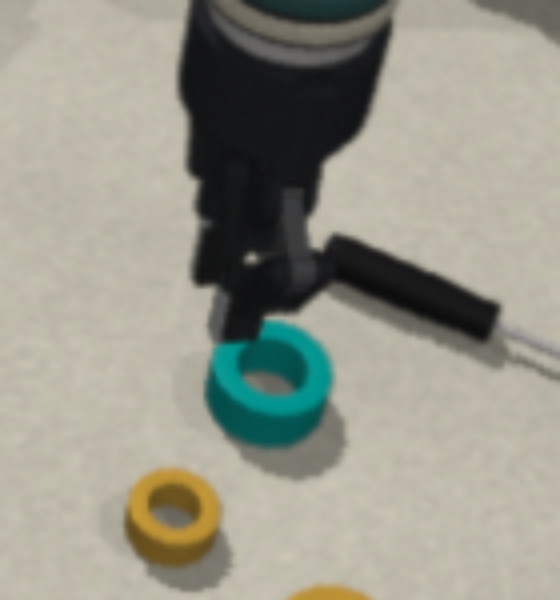

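View pics/top7.png

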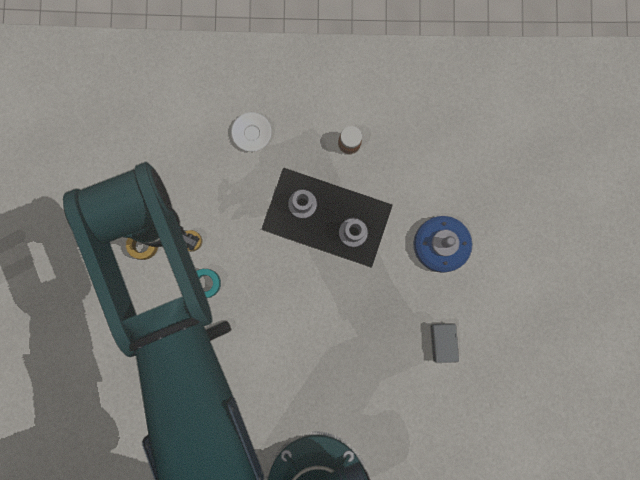

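```bash
python3 - <<'E'
from h import *
o=get_obs(); p=np.array(o['eef_pos']); Rt=R_.from_quat(o['ee_rot']).as_matrix()
def mk(n,box,k,f):
    s=snap(n,f+'_raw'); u0,v0,u1,v1=box
    im=cv2.resize(s['img'][v0:v1,u0:u1],None,fx=k,fy=k,interpolation=cv2.INTER_CUBIC); im=np.clip(im.astype(float)*1.8+20,0,255).astype(np.uint8)
    for z,col in ((-.02,(255,0,0)),(0,(0,255,0)),(.025,(0,0,255))):
        for sx in (-.011,.011):
            for sy in (-.0128,.0128):
                u,v=proj(s,p+Rt@[sx,sy,z])[0]; cv2.circle(im,(int((u-u0)*k),int((v-v0)*k)),3,col,-1)
    cv2.imwrite('pics/'+f+'.png',im)
mk('scene',(370,220,460,320),6,'ov1'); mk('wrist',(200,230,460,430),3,'ov2')
E
```

```text
(no output)
```

View pics/ov1.png

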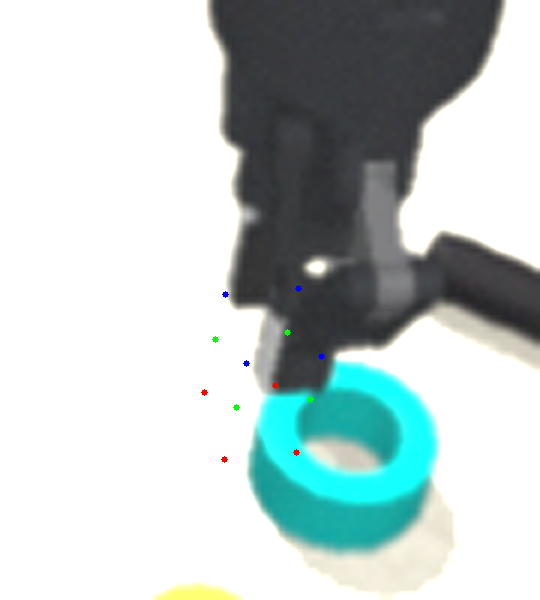

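View pics/ov2.png

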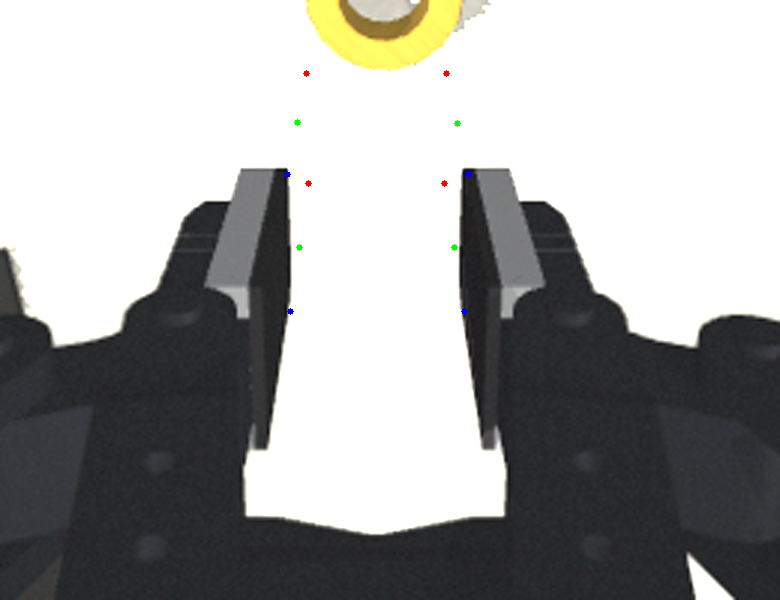

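The pictures show that the real fingertips end about 18 mm behind the reported TCP, not 25 mm ahead of it. The wrist view puts the pad tips at (296,286) and (354,286), and the scene view agrees. That is why I closed about 20 mm above the ring. I'll measure this offset exactly and use it from here on.

```bash
python3 -m crank '[{"dx":0,"dy":0,"dz":20,"rx":0,"ry":0,"rz":0},{"dx":0,"dy":0,"dz":35,"rx":0,"ry":0,"rz":0},{"dx":0,"dy":0,"dz":40,"rx":0,"ry":0,"rz":0},{"dx":0,"dy":0,"dz":30,"rx":0,"ry":0,"rz":0},{"dx":0,"dy":0,"dz":13,"rx":0,"ry":0,"rz":0},{"dx":0,"dy":0,"dz":5,"rx":0,"ry":0,"rz":0},{"dx":0,"dy":0,"dz":0,"rx":0,"ry":0,"rz":0},{"dx":0,"dy":0,"dz":0,"rx":0,"ry":0,"rz":0},{"dx":0,"dy":0,"dz":0,"rx":0,"ry":0,"rz":0}]' 0.75
python3 - <<'E'
from h import *
s=snap('wrist','w8'); delta([.5114,.2821,-.015])
M=s['c']; o=get_obs(); Rt=R_.from_quat(o['ee_rot']).as_matrix(); p=np.array(o['eef_pos'])
op=o['opening']
for z in (-.03,-.025,-.02,-.015,-.01): print(z,proj(s,[p+Rt@[.011,-op/2,z],p+Rt@[.011,op/2,z]]).round(1).tolist())
h=cv2.cvtColor(s['img'],cv2.COLOR_BGR2HSV); m=cv2.inRange(h,(15,100,100),(30,255,255))
cs,_=cv2.findContours(m,cv2.RETR_EXTERNAL,cv2.CHAIN_APPROX_NONE)
for c in cs:
    if cv2.contourArea(c)<100: continue
    w=np.array([ray(s,q,.022)[:2] for q in c[:,0].astype(float)]); print(cv2.minEnclosingCircle(w.astype(np.float32)),proj(s,[w.mean(0)[0],w.mean(0)[1],.022]))
cv2.imwrite('pics/c8.png',s['img'][180:480,150:500])
E
```

```text
time: 5.75
eef_pos: [0.5121, 0.282, 0.0172]
ee_rot: [0.223, 0.975, 0.001, 0.002]
force: [0.1, -0.2, 0.4]
opening: 0.0642
t 5.8 pos [0.5119 0.2819 0.0169] delta tool mm [ 0.6 -0.1 31.9] tilt 0.21 F [ 0.21 -0.36  0.47] open 0.0643
toolx [-0.901  0.434 -0.002] tooly [0.434 0.901 0.003] tooz [ 0.0033  0.0015 -1.    ]
-0.03 [[244.8, 298.6], [407.1, 298.7]]
-0.025 [[247.5, 293.2], [404.3, 293.3]]
-0.02 [[250.0, 288.2], [401.7, 288.3]]
-0.015 [[252.3, 283.5], [399.3, 283.6]]
-0.01 [[254.5, 279.1], [397.0, 279.2]]
((0.5117601156234741, 0.28210392594337463), 0.02249724045395851) [[326.25667225 295.58352631]]
((0.4871160387992859, 0.35444188117980957), 0.005933680571615696) [[451.70779924 181.01274566]]
((0.5031583905220032, 0.38742756843566895), 0.034590281546115875) [[532.07316934 179.5596227 ]]
```

View pics/c8.png

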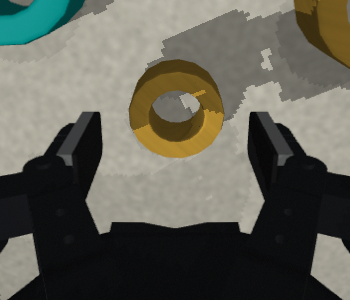

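The ring is centred between the jaws at (326,296) and the tips are about 20 mm behind the TCP. I'll go down another 29 mm, which leaves the tips about 8 mm above the bench.

```bash
python3 -m crank '[{"dx":0,"dy":0,"dz":12,"rx":0,"ry":0,"rz":0},{"dx":0,"dy":0,"dz":10,"rx":0,"ry":0,"rz":0},{"dx":0,"dy":0,"dz":5,"rx":0,"ry":0,"rz":0},{"dx":0,"dy":0,"dz":2,"rx":0,"ry":0,"rz":0},{"dx":0,"dy":0,"dz":0,"rx":0,"ry":0,"rz":0},{"dx":0,"dy":0,"dz":0,"rx":0,"ry":0,"rz":0},{"dx":0,"dy":0,"dz":0,"rx":0,"ry":0,"rz":0}]'
python3 -m crank '[{"dx":0,"dy":0,"dz":0,"rx":0,"ry":0,"rz":0},{"dx":0,"dy":0,"dz":0,"rx":0,"ry":0,"rz":0},{"dx":0,"dy":0,"dz":0,"rx":0,"ry":0,"rz":0},{"dx":0,"dy":0,"dz":0,"rx":0,"ry":0,"rz":0},{"dx":0,"dy":0,"dz":0,"rx":0,"ry":0,"rz":0},{"dx":0,"dy":0,"dz":0,"rx":0,"ry":0,"rz":0}]' 0.3 50
python3 - <<'E'
from h import *
delta([.5114,.2821,-.012]); s=snap('wrist','w9'); cv2.imwrite('pics/c9.png',s['img'][180:480,150:500])
s=snap('scene','s9'); cv2.imwrite('pics/c9s.png',cv2.resize(s['img'][240:390,340:490],None,fx=4,fy=4))
E
```

```text
time: 6.5
eef_pos: [0.511, 0.2815, -0.0136]
ee_rot: [0.223, 0.975, 0.0, 0.0]
force: [-0.9, 0.3, 0.4]
opening: 0.0641
time: 7.1
eef_pos: [0.5113, 0.2817, -0.0131]
ee_rot: [0.223, 0.975, 0.001, 0.001]
force: [-0.0, 0.7, 5.5]
opening: 0.044
t 7.1 pos [ 0.5113  0.2817 -0.0131] delta tool mm [ 0.1  0.4 -1.1] tilt 0.11 F [-0.    0.68  5.53] open 0.044
toolx [-0.901  0.434 -0.001] tooly [0.434 0.901 0.001] tooz [ 1.6e-03  8.0e-04 -1.0e+00]
```

View pics/c9.png

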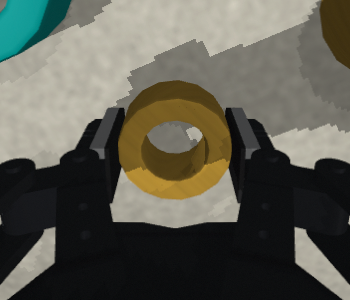

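View pics/c9s.png

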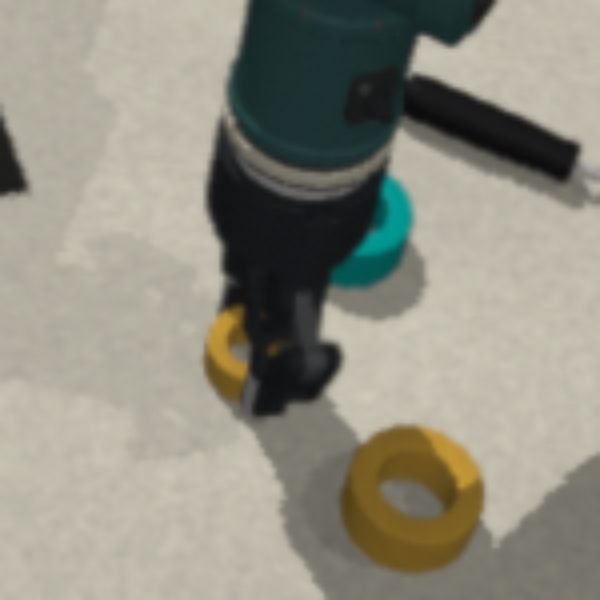

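Gripped: the opening stopped at 44 mm and the ring sits between the pads at crop (176,150). I'll lift it and then carry it toward the drive, stopping 60 mm to one side for a clear wrist view of the shaft.

```bash
python3 -m crank '[{"dx":0,"dy":0,"dz":-5,"rx":0,"ry":0,"rz":0},{"dx":0,"dy":0,"dz":-15,"rx":0,"ry":0,"rz":0},{"dx":0,"dy":0,"dz":-30,"rx":0,"ry":0,"rz":0},{"dx":0,"dy":0,"dz":-40,"rx":0,"ry":0,"rz":0},{"dx":0,"dy":0,"dz":-40,"rx":0,"ry":0,"rz":0},{"dx":-10,"dy":-15,"dz":-25,"rx":0,"ry":0,"rz":0},{"dx":-22,"dy":-36,"dz":-10,"rx":0,"ry":0,"rz":0},{"dx":-22,"dy":-36,"dz":0,"rx":0,"ry":0,"rz":0},{"dx":-22,"dy":-36,"dz":0,"rx":0,"ry":0,"rz":0},{"dx":-22,"dy":-36,"dz":0,"rx":0,"ry":0,"rz":0}]'
python3 -m crank '[{"dx":-22,"dy":-36,"dz":0,"rx":0,"ry":0,"rz":0},{"dx":-22,"dy":-36,"dz":0,"rx":0,"ry":0,"rz":0},{"dx":-22,"dy":-36,"dz":0,"rx":0,"ry":0,"rz":0},{"dx":-22,"dy":-36,"dz":0,"rx":0,"ry":0,"rz":0},{"dx":-22,"dy":-36,"dz":0,"rx":0,"ry":0,"rz":0},{"dx":-22,"dy":-36,"dz":0,"rx":0,"ry":0,"rz":0},{"dx":-22,"dy":-36,"dz":0,"rx":0,"ry":0,"rz":0},{"dx":-22,"dy":-36,"dz":0,"rx":0,"ry":0,"rz":0},{"dx":-22,"dy":-36,"dz":0,"rx":0,"ry":0,"rz":0},{"dx":-10,"dy":-15,"dz":0,"rx":0,"ry":0,"rz":0}]'
python3 -m crank '[{"dx":0,"dy":0,"dz":0,"rx":0,"ry":0,"rz":0},{"dx":0,"dy":0,"dz":0,"rx":0,"ry":0,"rz":0},{"dx":0,"dy":0,"dz":0,"rx":0,"ry":0,"rz":0},{"dx":0,"dy":0,"dz":0,"rx":0,"ry":0,"rz":0}]'
python3 - <<'E'
from h import *
s=snap('wrist','w10'); delta([.5145,-.272,.11]); 
E
```

```text
time: 8.2
eef_pos: [0.5295, 0.094, 0.1515]
ee_rot: [0.222, 0.975, 0.0, 0.0]
force: [0.7, -0.4, -1.3]
opening: 0.0442
time: 9.2
eef_pos: [0.5694, -0.3039, 0.1507]
ee_rot: [0.224, 0.975, -0.001, -0.0]
force: [0.7, -0.6, -1.7]
opening: 0.0441
time: 9.6
eef_pos: [0.5705, -0.2984, 0.1512]
ee_rot: [0.222, 0.975, 0.0, 0.0]
force: [1.7, -0.2, -1.4]
opening: 0.0447
t 9.65 pos [ 0.5705 -0.2986  0.1513] delta tool mm [62.  -0.2 41.3] tilt 0.02 F [-0.38 -0.6  -0.45] open 0.0445
toolx [-0.902  0.432 -0.   ] tooly [0.432 0.902 0.   ] tooz [ 3.e-04  2.e-04 -1.e+00]
```

View pics/w10.png

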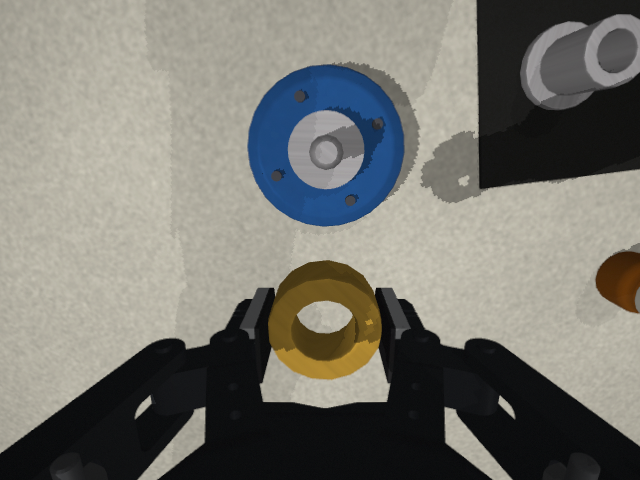

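The spacer is held at (325,325), the drive base is at (326,145) and the shaft top is at (326,150). I'll measure the spacer and the shaft in the same picture.

```bash
python3 - <<'E'
from h import *
s=snap('wrist','w11'); o=get_obs(); p=np.array(o['eef_pos']); Rt=R_.from_quat(o['ee_rot']).as_matrix()
h=cv2.cvtColor(s['img'],cv2.COLOR_BGR2HSV)
m=cv2.inRange(h,(100,100,30),(125,255,255)); cs,_=cv2.findContours(m,cv2.RETR_EXTERNAL,cv2.CHAIN_APPROX_NONE)
c=max(cs,key=cv2.contourArea)
for z in(.032,.016): 
    w=np.array([ray(s,q,z)[:2] for q in c[:,0].astype(float)]).astype(np.float32); print('base',z,cv2.minEnclosingCircle(w),cv2.fitEllipse(w))
# grey: low sat within base
g=cv2.inRange(h,(0,0,70),(180,60,255)); mask=np.zeros_like(g); cv2.circle(mask,(326,149),46,255,-1); 
for thr in (70,100,130):
    g=cv2.bitwise_and(cv2.inRange(h,(0,0,thr),(180,70,255)),mask); cs,_=cv2.findContours(g,cv2.RETR_EXTERNAL,cv2.CHAIN_APPROX_NONE); c=max(cs,key=cv2.contourArea)
    w=np.array([ray(s,q,.045)[:2] for q in c[:,0].astype(float)]).astype(np.float32); print('shoulder',thr,cv2.minEnclosingCircle(w))
cv2.imwrite('pics/c11.png',cv2.resize(s['img'][100:200,270:380],None,fx=6,fy=6,interpolation=cv2.INTER_CUBIC))
cv2.imwrite('pics/c11b.png',cv2.resize(s['img'][250:400,240:410],None,fx=4,fy=4,interpolation=cv2.INTER_CUBIC))
E
```

```text
base 0.032 ((0.5125262141227722, -0.27076855301856995), 0.06004508212208748) ((0.5125454664230347, -0.27071279287338257), (0.11859529465436935, 0.11900021880865097), 51.73720932006836)
base 0.016 ((0.5129242539405823, -0.2709096372127533), 0.06354432553052902) ((0.5129446387290955, -0.27085065841674805), (0.12551814317703247, 0.12594671547412872), 51.7373161315918)
shoulder 70 ((0.5125835537910461, -0.2706345319747925), 0.028153855353593826)
shoulder 100 ((0.5125835537910461, -0.2706345319747925), 0.028153855353593826)
shoulder 130 ((0.5127187371253967, -0.27087026834487915), 0.028097230941057205)
```

View pics/c11.png

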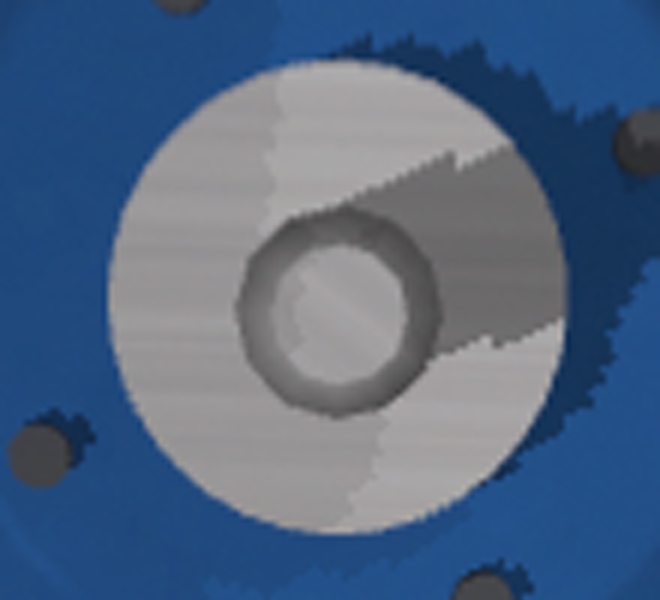

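View pics/c11b.png

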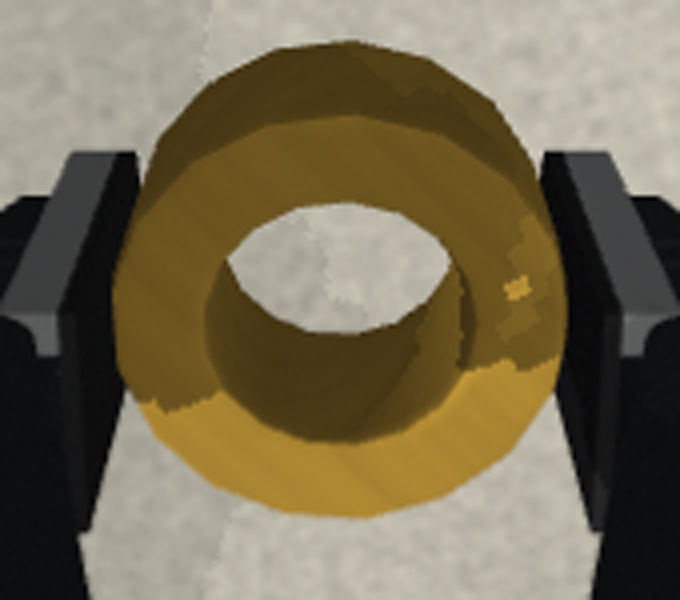

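```bash
python3 - <<'E'
from h import *
s=snap('wrist','w12'); o=get_obs(); p=np.array(o['eef_pos']); Rt=R_.from_quat(o['ee_rot']).as_matrix()
S=ray(s,(326.8,152),.085); print('shaft',S)
zt=p[2]+.0351
pts=np.array([ray(s,(240+u/4,250+v/4),zt) for u,v in [(113,300),(567,300),(345,115),(345,518)]])
print('spacer pts D',np.linalg.norm(pts[0]-pts[1]),np.linalg.norm(pts[2]-pts[3]))
C=[pts[:2].mean(0),pts[2:].mean(0)]
b=np.array([ray(s,(240+u/4,250+v/4),zt) for u,v in [(205,315),(475,315),(340,203),(340,443)]])
print('bore D',np.linalg.norm(b[0]-b[1]),np.linalg.norm(b[2]-b[3]))
for c in (pts[2:].mean(0),b[2:].mean(0),pts[:2].mean(0)):
    print('spacer-TCP tool mm',(Rt.T@(c-p)*1000).round(1), 'shift to shaft tool mm',(Rt.T@(S-c)*1000).round(1))
E
```

```text
shaft [ 0.51275003 -0.27050224  0.085     ]
spacer pts D 0.04408504829718453 0.04448055719082169
bore D 0.026299739850045592 0.026523339255143753
spacer-TCP tool mm [ -0.3   0.2 -35.1] shift to shaft tool mm [ 64.7   0.6 101.3]
spacer-TCP tool mm [ -0.3  -0.3 -35.1] shift to shaft tool mm [ 64.7   1.1 101.3]
spacer-TCP tool mm [  2.6  -0.3 -35.1] shift to shaft tool mm [ 61.8   1.1 101.3]
```

```bash
python3 -m crank '[{"dx":15,"dy":0.5,"dz":5,"rx":0,"ry":0,"rz":0},{"dx":25,"dy":0.5,"dz":15,"rx":0,"ry":0,"rz":0},{"dx":17,"dy":0,"dz":20,"rx":0,"ry":0,"rz":0},{"dx":7,"dy":0,"dz":20,"rx":0,"ry":0,"rz":0},{"dx":0,"dy":0,"dz":10,"rx":0,"ry":0,"rz":0},{"dx":0,"dy":0,"dz":0,"rx":0,"ry":0,"rz":0},{"dx":0,"dy":0,"dz":0,"rx":0,"ry":0,"rz":0},{"dx":0,"dy":0,"dz":0,"rx":0,"ry":0,"rz":0},{"dx":0,"dy":0,"dz":0,"rx":0,"ry":0,"rz":0}]'
python3 - <<'E'
from h import *
delta([.5130,-.2708,.032]); s=snap('wrist','w13'); cv2.imwrite('pics/c13.png',cv2.resize(s['img'][200:400,220:430],None,fx=3,fy=3))
s=snap('scene','s13'); cv2.imwrite('pics/c13s.png',cv2.resize(s['img'][120:210,220:320],None,fx=6,fy=6,interpolation=cv2.INTER_CUBIC))
E
```

```text
time: 10.65
eef_pos: [0.514, -0.272, 0.0822]
ee_rot: [0.222, 0.975, -0.0, 0.001]
force: [-0.3, 0.4, -1.6]
opening: 0.0438
t 10.65 pos [ 0.514  -0.272   0.0822] delta tool mm [ 1.6  0.7 50.2] tilt 0.14 F [-0.29  0.36 -1.59] open 0.0438
toolx [-0.901  0.434 -0.002] tooly [ 0.434  0.901 -0.   ] tooz [ 0.0021 -0.0012 -1.    ]
```

View pics/c13.png

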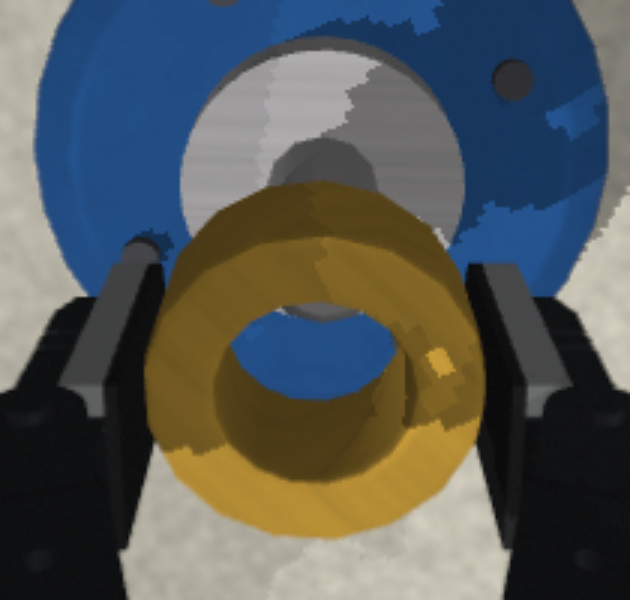

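View pics/c13s.png

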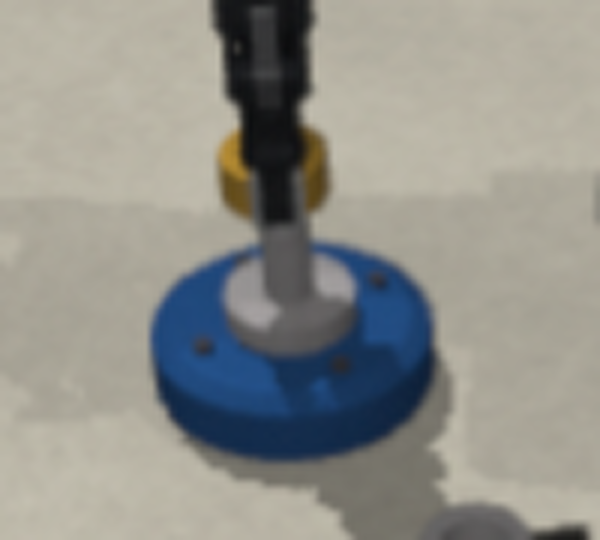

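```bash
python3 - <<'E'
from h import *
s=snap('scene','s14'); o=get_obs(); p=np.array(o['eef_pos']); Rt=R_.from_quat(o['ee_rot']).as_matrix(); print(p)
h=cv2.cvtColor(s['img'],cv2.COLOR_BGR2HSV)
m=cv2.inRange(h,(100,100,30),(125,255,255))[150:215,235:305]; ys,xs=np.nonzero(m); print('blue u range',xs.min()+235,xs.max()+235)
m=cv2.inRange(h,(15,80,50),(32,255,255))[130:170,240:300]; ys,xs=np.nonzero(m); print('ring u range',xs.min()+240,xs.max()+240,'v',ys.min()+130,ys.max()+130)
for A in ([.5127,-.2706],[.5143,-.272]):
    def rng(r,z0,z1):
        a=np.linspace(0,6.28,100); P=np.array([[A[0]+r*np.cos(t),A[1]+r*np.sin(t),z] for t in a for z in (z0,z1)]); q=proj(s,P); return q.min(0).round(1),q.max(0).round(1)
    print(A,'base',rng(.062,0,.032),'ring at shaft',rng(.023,p[2]+.013,p[2]+.035),'shoulder',rng(.028,.032,.045),'shaft',rng(.011,.06,.075))
A=p; print('ring at tcp',rng(.023,p[2]+.013,p[2]+.035))
for row in (158,160,162,164): print(row,s['img'][row,260:276].mean(1).round().astype(int))
t=snap('top','t14'); cv2.imwrite('pics/t14c.png',cv2.resize(t['img'][190:300,380:510],None,fx=5,fy=5))
E
```

```text
[ 0.51344402 -0.27170738  0.08146689]
blue u range 245 291
ring u range 256 274 v 141 155
[0.5127, -0.2706] base (array([243.9, 158. ]), array([292.1, 197.2])) ring at shaft (array([256.4, 139.9]), array([275.5, 157.9])) shoulder (array([256.6, 161.7]), array([278.6, 179. ])) shaft (array([262.4, 156.2]), array([271.5, 166.2]))
[0.5143, -0.272] base (array([243.1, 157.9]), array([291.3, 197.1])) ring at shaft (array([255.6, 139.9]), array([274.6, 157.9])) shoulder (array([255.8, 161.6]), array([277.8, 178.9])) shaft (array([261.6, 156.1]), array([270.7, 166.1]))
ring at tcp (array([255.9, 139.8]), array([275. , 157.8]))
158 [163 158 136  95  78  79  83  87  85  83  80 108 154 161 163 164]
160 [157 145 133  99  86  88  87  88  85  82  79  83 104 115 120 127]
162 [ 81  84  97  90  85  88  88  89  88  85  80  83 105 115 104  87]
164 [119 131 140 121  89  87  88  89  87  85  80  89 119 144 145 140]
```

View pics/t14c.png

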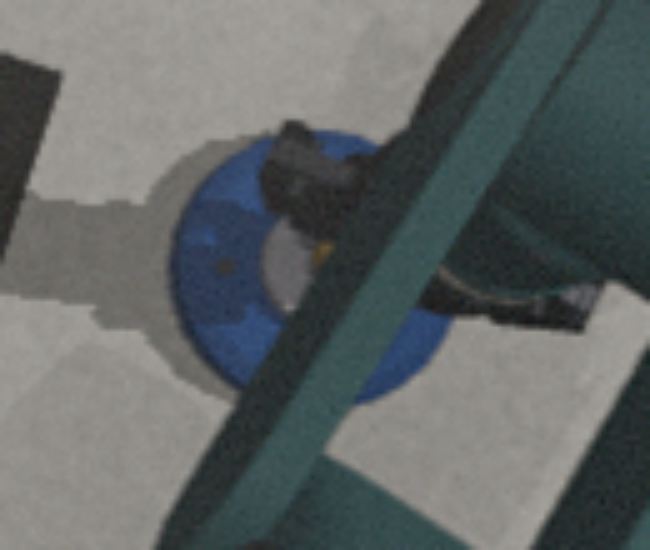

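Both views agree that the shaft is about 1.1 mm in +x and 1.2 mm in +y (tool axes) from the ring's axis. I'll correct for that and lower the ring in stages, watching the force.

```bash
python3 -m crank '[{"dx":1.1,"dy":1.2,"dz":0,"rx":0,"ry":0,"rz":0},{"dx":0,"dy":0,"dz":3,"rx":0,"ry":0,"rz":0},{"dx":0,"dy":0,"dz":5,"rx":0,"ry":0,"rz":0},{"dx":0,"dy":0,"dz":6,"rx":0,"ry":0,"rz":0},{"dx":0,"dy":0,"dz":6,"rx":0,"ry":0,"rz":0},{"dx":0,"dy":0,"dz":0,"rx":0,"ry":0,"rz":0},{"dx":0,"dy":0,"dz":0,"rx":0,"ry":0,"rz":0}]'
python3 - <<'E'
from h import *
delta([.5130,-.2708,.032]); s=snap('wrist','w15'); cv2.imwrite('pics/c15.png',cv2.resize(s['img'][200:400,220:430],None,fx=3,fy=3))
E
```

```text
time: 11.55
eef_pos: [0.5124, -0.2698, 0.0604]
ee_rot: [0.223, 0.975, 0.0, -0.0]
force: [0.5, -0.5, -0.8]
opening: 0.0443
t 11.55 pos [ 0.5124 -0.2698  0.0604] delta tool mm [-1.1 -0.7 28.4] tilt 0.05 F [ 0.51 -0.51 -0.78] open 0.0443
toolx [-0.901  0.434  0.001] tooly [0.434 0.901 0.   ] tooz [-7.e-04  6.e-04 -1.e+00]
```

View pics/c15.png

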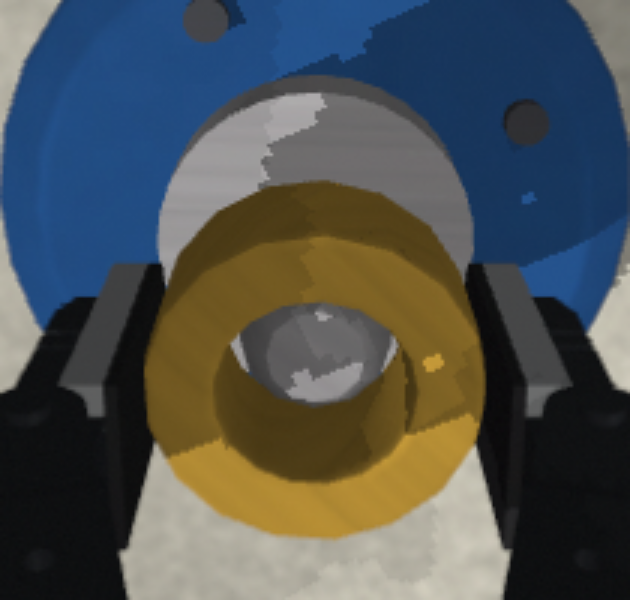

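The shaft top is now inside the bore at crop (315,355), with even gaps left and right and no contact force. I'll keep lowering.

```bash
python3 -m crank '[{"dx":-0.3,"dy":-0.3,"dz":6,"rx":0,"ry":0,"rz":0},{"dx":0,"dy":0,"dz":6,"rx":0,"ry":0,"rz":0},{"dx":0,"dy":0,"dz":5,"rx":0,"ry":0,"rz":0},{"dx":0,"dy":0,"dz":4,"rx":0,"ry":0,"rz":0},{"dx":0,"dy":0,"dz":2,"rx":0,"ry":0,"rz":0},{"dx":0,"dy":0,"dz":0,"rx":0,"ry":0,"rz":0},{"dx":0,"dy":0,"dz":0,"rx":0,"ry":0,"rz":0}]'
python3 -c "
from h import *
delta([.5130,-.2708,.032])"
```

```text
time: 12.3
eef_pos: [0.5128, -0.2704, 0.038]
ee_rot: [0.223, 0.975, 0.0, 0.0]
force: [-0.7, -0.1, -0.4]
opening: 0.0443
t 12.3 pos [ 0.5128 -0.2704  0.038 ] delta tool mm [-0.3 -0.3  6. ] tilt 0.02 F [-0.73 -0.07 -0.38] open 0.0443
toolx [-0.901  0.434 -0.   ] tooly [0.434 0.901 0.   ] tooz [ 3.e-04 -0.e+00 -1.e+00]
```

```bash
python3 -m crank '[{"dx":0,"dy":0,"dz":2,"rx":0,"ry":0,"rz":0},{"dx":0,"dy":0,"dz":2,"rx":0,"ry":0,"rz":0},{"dx":0,"dy":0,"dz":1.5,"rx":0,"ry":0,"rz":0},{"dx":0,"dy":0,"dz":0,"rx":0,"ry":0,"rz":0},{"dx":0,"dy":0,"dz":0,"rx":0,"ry":0,"rz":0},{"dx":0,"dy":0,"dz":0,"rx":0,"ry":0,"rz":0}]'
python3 - <<'E'
from h import *
delta([.5130,-.2708,.032]);s=snap('scene','s16'); cv2.imwrite('pics/c16s.png',cv2.resize(s['img'][120:210,220:320],None,fx=6,fy=6,interpolation=cv2.INTER_CUBIC))
E
```

```text
time: 12.9
eef_pos: [0.5128, -0.2703, 0.0325]
ee_rot: [0.223, 0.975, 0.0, 0.0]
force: [-0.5, -1.0, -0.6]
opening: 0.0444
t 12.9 pos [ 0.5128 -0.2703  0.0325] delta tool mm [-0.4 -0.3  0.5] tilt 0.01 F [-0.51 -0.96 -0.62] open 0.0444
toolx [-0.901  0.434 -0.   ] tooly [0.434 0.901 0.   ] tooz [ 2.e-04 -0.e+00 -1.e+00]
```

View pics/c16s.png

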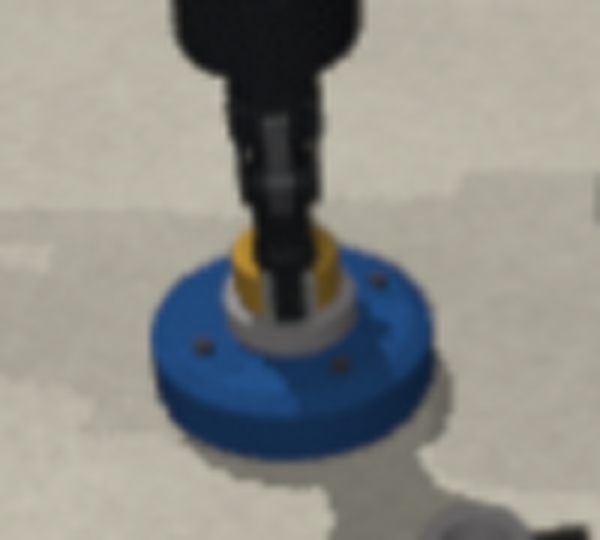

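It is almost on the shoulder. I'll lower it 1 mm more, check for contact, and open the jaws.

```bash
python3 -m crank '[{"dx":0,"dy":0,"dz":0.5,"rx":0,"ry":0,"rz":0},{"dx":0,"dy":0,"dz":0.5,"rx":0,"ry":0,"rz":0},{"dx":0,"dy":0,"dz":0,"rx":0,"ry":0,"rz":0},{"dx":0,"dy":0,"dz":0,"rx":0,"ry":0,"rz":0}]'
python3 -m crank '[{"dx":0,"dy":0,"dz":0,"rx":0,"ry":0,"rz":0},{"dx":0,"dy":0,"dz":0,"rx":0,"ry":0,"rz":0},{"dx":0,"dy":0,"dz":0,"rx":0,"ry":0,"rz":0},{"dx":0,"dy":0,"dz":0,"rx":0,"ry":0,"rz":0},{"dx":0,"dy":0,"dz":0,"rx":0,"ry":0,"rz":0}]' 0.75
python3 -m crank '[{"dx":0,"dy":0,"dz":-5,"rx":0,"ry":0,"rz":0},{"dx":0,"dy":0,"dz":-15,"rx":0,"ry":0,"rz":0},{"dx":0,"dy":0,"dz":-30,"rx":0,"ry":0,"rz":0},{"dx":0,"dy":0,"dz":-40,"rx":0,"ry":0,"rz":0},{"dx":0,"dy":0,"dz":-25,"rx":0,"ry":0,"rz":0},{"dx":0,"dy":0,"dz":-10,"rx":0,"ry":0,"rz":0},{"dx":0,"dy":0,"dz":0,"rx":0,"ry":0,"rz":0},{"dx":0,"dy":0,"dz":0,"rx":0,"ry":0,"rz":0}]'
python3 - <<'E'
from h import *
delta([.5130,-.2708,.032]);s=snap('scene','s17'); cv2.imwrite('pics/c17s.png',cv2.resize(s['img'][120:210,220:320],None,fx=6,fy=6,interpolation=cv2.INTER_CUBIC))
snap('wrist','w17')
E
```

```text
time: 13.35
eef_pos: [0.5128, -0.2704, 0.0319]
ee_rot: [0.223, 0.975, -0.0, 0.0]
force: [-0.7, 0.3, 1.6]
opening: 0.044
time: 13.85
eef_pos: [0.5127, -0.2703, 0.0313]
ee_rot: [0.223, 0.975, 0.0, -0.0]
force: [0.1, 0.6, -0.4]
opening: 0.0642
time: 14.65
eef_pos: [0.5121, -0.2699, 0.1553]
ee_rot: [0.223, 0.975, 0.0, -0.001]
force: [-0.5, -0.7, -0.2]
opening: 0.0641
t 14.65 pos [ 0.5121 -0.2699  0.1553] delta tool mm [ -1.4  -0.4 123.3] tilt 0.11 F [-0.54 -0.69 -0.21] open 0.0641
toolx [-0.901  0.434  0.002] tooly [0.434 0.901 0.   ] tooz [-0.0016  0.0011 -1.    ]
```

View pics/c17s.png

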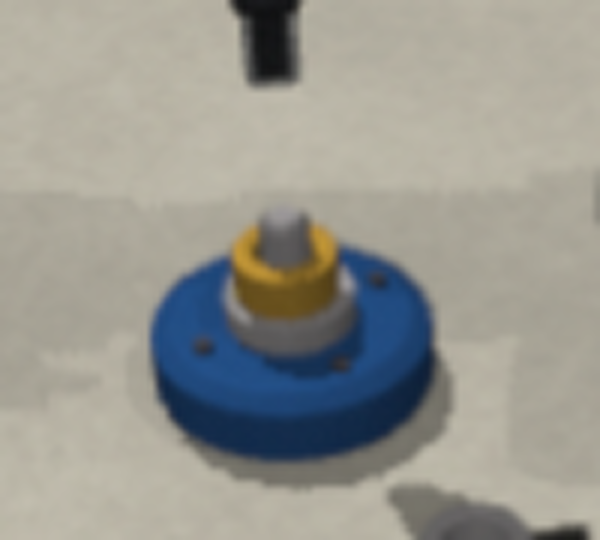

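View pics/w17.png

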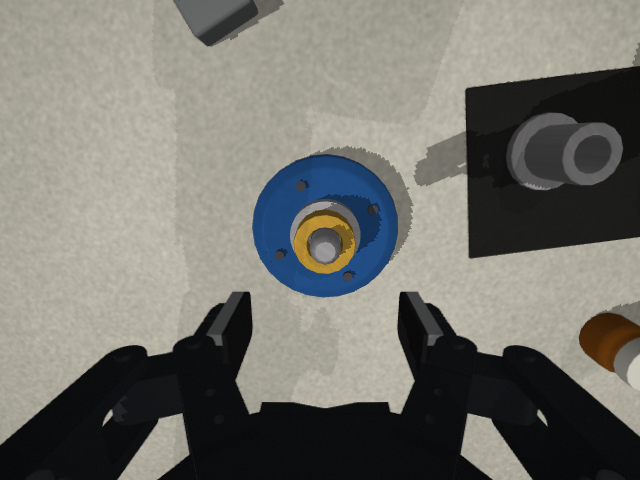

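The spacer sits flat on the shoulder with the shaft standing out through it, at wrist pixel (325,243), and it is released. Contact height also matched: the TCP was at 0.0315 where I expected 0.0319. Next is the nearer (right) hub.

```bash
python3 -m crank '[{"dx":5,"dy":15,"dz":0,"rx":0,"ry":0,"rz":0},{"dx":10,"dy":32,"dz":0,"rx":0,"ry":0,"rz":0},{"dx":12,"dy":35,"dz":0,"rx":0,"ry":0,"rz":0},{"dx":12,"dy":35,"dz":0,"rx":0,"ry":0,"rz":0},{"dx":12,"dy":34,"dz":0,"rx":0,"ry":0,"rz":0},{"dx":10,"dy":25,"dz":0,"rx":0,"ry":0,"rz":0},{"dx":3,"dy":10,"dz":0,"rx":0,"ry":0,"rz":0},{"dx":0,"dy":0,"dz":0,"rx":0,"ry":0,"rz":0},{"dx":0,"dy":0,"dz":0,"rx":0,"ry":0,"rz":0},{"dx":0,"dy":0,"dz":0,"rx":0,"ry":0,"rz":0}]' 0.8
python3 - <<'E'
from h import *
s=snap('wrist','w18'); delta([.5355,-.0747,.008]); print(proj(s,[[.5355,-.0747,.064],[.5355,-.0747,.014],[.599,.038,.064]]).round(1).tolist())
E
```

```text
time: 15.75
eef_pos: [0.5356, -0.0761, 0.1562]
ee_rot: [0.223, 0.975, -0.0, -0.0]
force: [0.4, -0.3, -0.4]
opening: 0.0684
t 15.8 pos [ 0.5356 -0.0762  0.1562] delta tool mm [  0.8   1.3 148.2] tilt 0.02 F [-0.24 -0.33  0.17] open 0.0683
toolx [-0.9    0.436  0.   ] tooly [ 0.436  0.9   -0.   ] tooz [-3.e-04 -2.e-04 -1.e+00]
[[327.4, 239.2], [327.0, 223.6], [498.9, 249.7]]
```

View pics/w18.png

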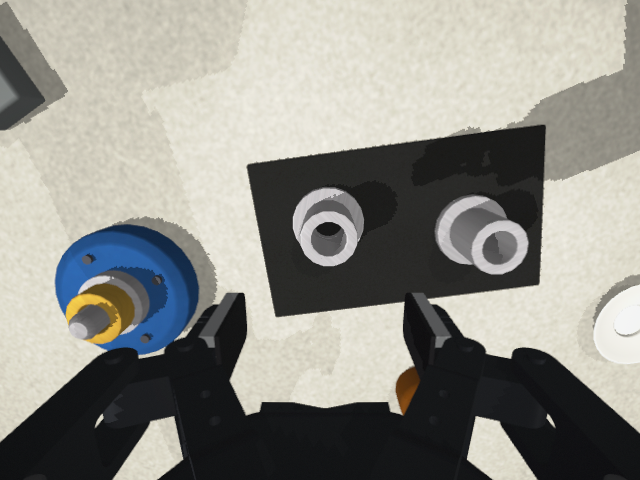

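```bash
python3 - <<'E'
from h import *
s=snap('wrist','w19'); im=s['img']; g=cv2.cvtColor(im,cv2.COLOR_BGR2GRAY)
a=cv2.resize(im[170:280,280:380],None,fx=5,fy=5,interpolation=cv2.INTER_CUBIC); b=cv2.resize(im[180:290,420:540],None,fx=5,fy=5,interpolation=cv2.INTER_CUBIC)
cv2.imwrite('pics/c19a.png',a); cv2.imwrite('pics/c19b.png',b)
E
```

```text
(no output)
```

View pics/c19a.png

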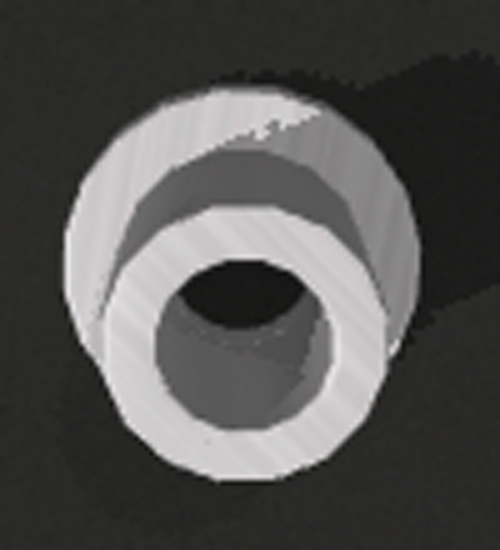

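View pics/c19b.png

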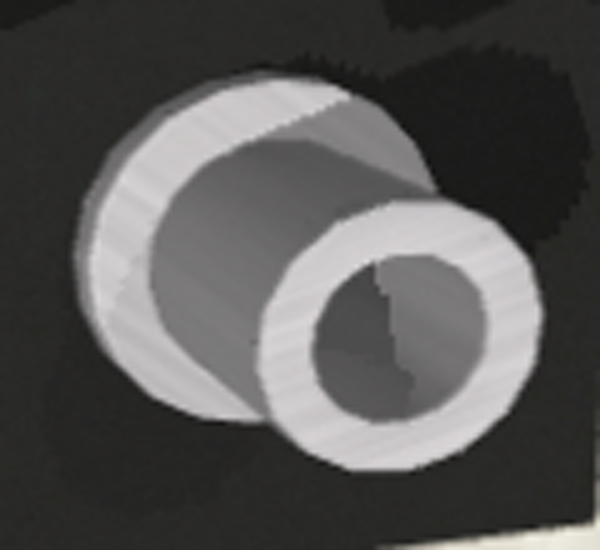

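```bash
python3 - <<'E'
from h import *
s=snap('wrist','w20')
P=ray(s,(329.1,238.8),.064); L=ray(s,(500.1,247.1),.064); print(P,L,np.linalg.norm(P-L))
e=[ray(s,(280+u/5,170+v/5),.064) for u,v in [(104,343),(388,343),(246,205),(246,482)]]
print('D',np.linalg.norm(e[0]-e[1]),np.linalg.norm(e[2]-e[3]),(e[0]+e[1])/2,(e[2]+e[3])/2)
delta([*P[:2],.008])
E
```

```text
[ 0.53583254 -0.07343213  0.064     ] [0.5975339  0.03945817 0.064     ] 0.12865176631974598
D 0.0421160801393236 0.042735819952204726 [ 0.53572531 -0.07329881  0.064     ] [ 0.53624572 -0.07354708  0.064     ]
t 15.9 pos [ 0.5357 -0.0761  0.1563] delta tool mm [  1.    2.5 148.3] tilt 0.01 F [-0.48 -0.06 -0.18] open 0.0683
toolx [-0.9    0.436  0.   ] tooly [ 0.436  0.9   -0.   ] tooz [-1.e-04 -1.e-04 -1.e+00]
```

The hub's top circle measures 42.4 mm against 44 nominal, and the hub spacing is 129 mm against 130. That is close enough to descend onto the right hub.

```bash
python3 -m crank '[{"dx":1,"dy":2,"dz":15,"rx":0,"ry":0,"rz":0},{"dx":0,"dy":0,"dz":35,"rx":0,"ry":0,"rz":0},{"dx":0,"dy":0,"dz":35,"rx":0,"ry":0,"rz":0},{"dx":0,"dy":0,"dz":15,"rx":0,"ry":0,"rz":0},{"dx":0,"dy":0,"dz":0,"rx":0,"ry":0,"rz":0},{"dx":0,"dy":0,"dz":0,"rx":0,"ry":0,"rz":0},{"dx":0,"dy":0,"dz":0,"rx":0,"ry":0,"rz":0}]'
python3 - <<'E'
from h import *
s=snap('wrist','w21'); delta([.5358,-.0735,.008]); cv2.imwrite('pics/c21.png',s['img'][150:480,170:500])
E
```

```text
time: 16.6
eef_pos: [0.5373, -0.0731, 0.0586]
ee_rot: [0.223, 0.975, 0.0, 0.002]
force: [-0.1, 0.6, 0.8]
opening: 0.0682
t 16.65 pos [ 0.5374 -0.0731  0.0587] delta tool mm [ 1.5 -1.1 50.7] tilt 0.25 F [ 0.89 -0.32  0.33] open 0.0681
toolx [-0.901  0.434 -0.004] tooly [0.434 0.901 0.001] tooz [ 0.0043 -0.001  -1.    ]
```

View pics/c21.png

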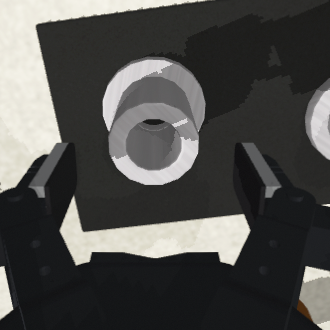

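```bash
python3 -m crank '[{"dx":0.7,"dy":-1,"dz":15,"rx":0,"ry":0,"rz":0},{"dx":0,"dy":0,"dz":20,"rx":0,"ry":0,"rz":0},{"dx":0,"dy":0,"dz":10,"rx":0,"ry":0,"rz":0},{"dx":0,"dy":0,"dz":4,"rx":0,"ry":0,"rz":0},{"dx":0,"dy":0,"dz":0,"rx":0,"ry":0,"rz":0},{"dx":0,"dy":0,"dz":0,"rx":0,"ry":0,"rz":0},{"dx":0,"dy":0,"dz":0,"rx":0,"ry":0,"rz":0}]'
python3 -m crank '[{"dx":0,"dy":0,"dz":0,"rx":0,"ry":0,"rz":0},{"dx":0,"dy":0,"dz":0,"rx":0,"ry":0,"rz":0},{"dx":0,"dy":0,"dz":0,"rx":0,"ry":0,"rz":0},{"dx":0,"dy":0,"dz":0,"rx":0,"ry":0,"rz":0},{"dx":0,"dy":0,"dz":0,"rx":0,"ry":0,"rz":0},{"dx":0,"dy":0,"dz":0,"rx":0,"ry":0,"rz":0}]' 0.3 80
python3 - <<'E'
from h import *
s=snap('wrist','w22'); delta([.5358,-.0735,.008]); cv2.imwrite('pics/c22.png',s['img'][150:480,170:500])
s=snap('scene','s22'); cv2.imwrite('pics/c22s.png',cv2.resize(s['img'][180:300,240:360],None,fx=5,fy=5,interpolation=cv2.INTER_CUBIC))
E
```

```text
time: 17.35
eef_pos: [0.5355, -0.0735, 0.0085]
ee_rot: [0.222, 0.975, 0.0, 0.001]
force: [0.8, 0.5, 0.7]
opening: 0.0684
time: 17.95
eef_pos: [0.5354, -0.0734, 0.0084]
ee_rot: [0.223, 0.975, 0.0, 0.001]
force: [0.4, 0.1, 6.0]
opening: 0.0428
t 18.0 pos [ 0.5354 -0.0734  0.0084] delta tool mm [-0.4  0.1  0.4] tilt 0.1 F [-0.45  0.02  6.85] open 0.0426
toolx [-0.901  0.434 -0.002] tooly [0.434 0.901 0.001] tooz [ 1.8e-03 -2.0e-04 -1.0e+00]
```

View pics/c22.png

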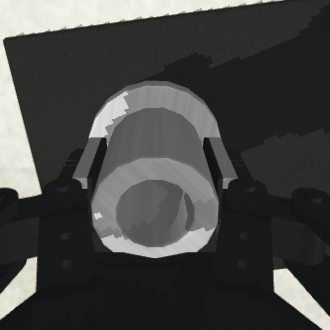

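View pics/c22s.png

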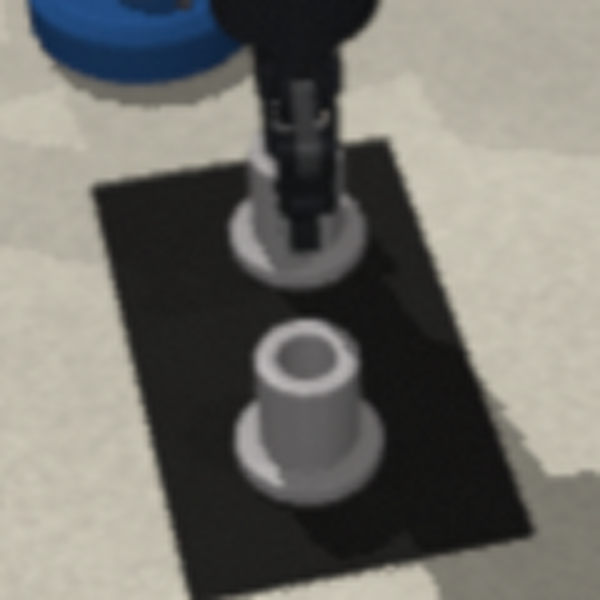

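The right hub is gripped at 42.6 mm and upright. I'll lift it 60 mm and weigh it.

```bash
python3 -m crank '[{"dx":0,"dy":0,"dz":-3,"rx":0,"ry":0,"rz":0},{"dx":0,"dy":0,"dz":-8,"rx":0,"ry":0,"rz":0},{"dx":0,"dy":0,"dz":-15,"rx":0,"ry":0,"rz":0},{"dx":0,"dy":0,"dz":-20,"rx":0,"ry":0,"rz":0},{"dx":0,"dy":0,"dz":-10,"rx":0,"ry":0,"rz":0},{"dx":0,"dy":0,"dz":-4,"rx":0,"ry":0,"rz":0},{"dx":0,"dy":0,"dz":0,"rx":0,"ry":0,"rz":0},{"dx":0,"dy":0,"dz":0,"rx":0,"ry":0,"rz":0},{"dx":0,"dy":0,"dz":0,"rx":0,"ry":0,"rz":0},{"dx":0,"dy":0,"dz":0,"rx":0,"ry":0,"rz":0}]'
python3 - <<'E'
from h import *
s=snap('scene','s23'); f=[];tq=[]
for i in range(12):
    o=get_obs(); f.append(o['force']); tq.append(o['tau']); cams.snapshot('top')
print(np.mean(f,0).round(2),np.std(f,0).round(2),np.mean(tq,0).round(3)); delta([.5358,-.0735,.008])
cv2.imwrite('pics/c23s.png',cv2.resize(s['img'][180:300,240:360],None,fx=4,fy=4,interpolation=cv2.INTER_CUBIC))
E
```

```text
time: 19.05
eef_pos: [0.5341, -0.0732, 0.0664]
ee_rot: [0.223, 0.975, 0.0, -0.001]
force: [0.4, -0.7, -3.0]
opening: 0.043
[ 0.19 -0.2  -3.06] [0.5  0.55 0.57] [ 0.0000e+00 -3.7031e+01 -3.0524e+01 -1.0000e-03  1.0000e-03 -0.0000e+00]
t 19.7 pos [ 0.5347 -0.0733  0.0675] delta tool mm [-1.1  0.3 59.5] tilt 0.01 F [-0.21 -0.6  -3.77] open 0.0427
toolx [-0.901  0.434 -0.   ] tooly [0.434 0.901 0.   ] tooz [ 1.e-04  1.e-04 -1.e+00]
```

View pics/c23s.png

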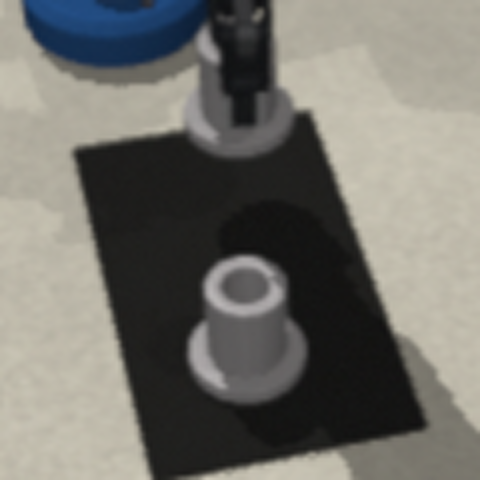

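The right hub pulls 3.06 N, about 0.31 kg, so it is probably the lighter one. I'll put it back down gently.

```bash
python3 -m crank '[{"dx":0,"dy":0,"dz":6,"rx":0,"ry":0,"rz":0},{"dx":0,"dy":0,"dz":15,"rx":0,"ry":0,"rz":0},{"dx":0,"dy":0,"dz":18,"rx":0,"ry":0,"rz":0},{"dx":0,"dy":0,"dz":10,"rx":0,"ry":0,"rz":0},{"dx":0,"dy":0,"dz":5,"rx":0,"ry":0,"rz":0},{"dx":0,"dy":0,"dz":2,"rx":0,"ry":0,"rz":0},{"dx":0,"dy":0,"dz":0,"rx":0,"ry":0,"rz":0},{"dx":0,"dy":0,"dz":0,"rx":0,"ry":0,"rz":0},{"dx":0,"dy":0,"dz":0,"rx":0,"ry":0,"rz":0}]'
python3 -c "
from h import *
delta([.5358,-.0735,.008])"
```

```text
time: 20.6
eef_pos: [0.5353, -0.0735, 0.0123]
ee_rot: [0.223, 0.975, 0.0, 0.001]
force: [0.2, 0.5, -2.4]
opening: 0.0427
t 20.6 pos [ 0.5353 -0.0735  0.0123] delta tool mm [-0.4  0.2  4.3] tilt 0.1 F [ 0.15  0.49 -2.41] open 0.0427
toolx [-0.901  0.434 -0.002] tooly [0.434 0.901 0.   ] tooz [ 1.7e-03 -4.0e-04 -1.0e+00]
```

```bash
python3 -m crank '[{"dx":0,"dy":0,"dz":1.5,"rx":0,"ry":0,"rz":0},{"dx":0,"dy":0,"dz":1,"rx":0,"ry":0,"rz":0},{"dx":0,"dy":0,"dz":0.7,"rx":0,"ry":0,"rz":0},{"dx":0,"dy":0,"dz":0,"rx":0,"ry":0,"rz":0},{"dx":0,"dy":0,"dz":0,"rx":0,"ry":0,"rz":0},{"dx":0,"dy":0,"dz":0,"rx":0,"ry":0,"rz":0}]'
python3 -c "
from h import *
delta([.5358,-.0735,.008])"
```

```text
time: 21.2
eef_pos: [0.5346, -0.0733, 0.0085]
ee_rot: [0.223, 0.975, 0.0, 0.0]
force: [-1.5, -0.2, -0.1]
opening: 0.0423
t 21.2 pos [ 0.5346 -0.0733  0.0085] delta tool mm [-1.1  0.3  0.5] tilt 0.01 F [-1.47 -0.16 -0.14] open 0.0423
toolx [-0.901  0.434 -0.   ] tooly [0.434 0.901 0.   ] tooz [ 1.e-04  0.e+00 -1.e+00]
```

The weight is now on the mat, so I'll release it, rise and shift to the left hub.

```bash
python3 -m crank '[{"dx":0,"dy":0,"dz":0,"rx":0,"ry":0,"rz":0},{"dx":0,"dy":0,"dz":0,"rx":0,"ry":0,"rz":0},{"dx":0,"dy":0,"dz":0,"rx":0,"ry":0,"rz":0},{"dx":0,"dy":0,"dz":0,"rx":0,"ry":0,"rz":0},{"dx":0,"dy":0,"dz":0,"rx":0,"ry":0,"rz":0}]' 0.8
python3 -m crank '[{"dx":0,"dy":0,"dz":-8,"rx":0,"ry":0,"rz":0},{"dx":0,"dy":0,"dz":-25,"rx":0,"ry":0,"rz":0},{"dx":0,"dy":0,"dz":-35,"rx":0,"ry":0,"rz":0},{"dx":0,"dy":0,"dz":-35,"rx":0,"ry":0,"rz":0},{"dx":-1,"dy":20,"dz":-10,"rx":0,"ry":0,"rz":0},{"dx":-2,"dy":34,"dz":0,"rx":0,"ry":0,"rz":0},{"dx":-2,"dy":34,"dz":0,"rx":0,"ry":0,"rz":0},{"dx":-2,"dy":28,"dz":0,"rx":0,"ry":0,"rz":0},{"dx":-1,"dy":12,"dz":0,"rx":0,"ry":0,"rz":0},{"dx":0,"dy":0,"dz":0,"rx":0,"ry":0,"rz":0}]'
python3 -m crank '[{"dx":0,"dy":0,"dz":0,"rx":0,"ry":0,"rz":0},{"dx":0,"dy":0,"dz":0,"rx":0,"ry":0,"rz":0},{"dx":0,"dy":0,"dz":0,"rx":0,"ry":0,"rz":0}]'
python3 - <<'E'
from h import *
s=snap('wrist','w24'); delta([.5975,.0395,.008]);im=s['img']
cv2.imwrite('pics/c24.png',cv2.resize(im[170:310,250:410],None,fx=4,fy=4,interpolation=cv2.INTER_CUBIC))
E
```

```text
time: 21.7
eef_pos: [0.5348, -0.0733, 0.0083]
ee_rot: [0.223, 0.975, 0.0, 0.0]
force: [-0.5, -0.0, 0.1]
opening: 0.0685
time: 22.7
eef_pos: [0.5978, 0.0396, 0.1214]
ee_rot: [0.221, 0.975, -0.0, 0.0]
force: [-0.4, -0.7, 0.3]
opening: 0.0683
time: 23.0
eef_pos: [0.597, 0.0374, 0.1213]
ee_rot: [0.223, 0.975, -0.0, -0.0]
force: [-0.1, -0.3, 0.4]
opening: 0.0682
t 23.05 pos [0.5971 0.0375 0.1213] delta tool mm [  0.5   2.  113.3] tilt 0.01 F [-0.02 -0.17 -0.69] open 0.0683
toolx [-0.9    0.435 -0.   ] tooly [ 0.435  0.9   -0.   ] tooz [-0.e+00 -2.e-04 -1.e+00]
```

View pics/w24.png

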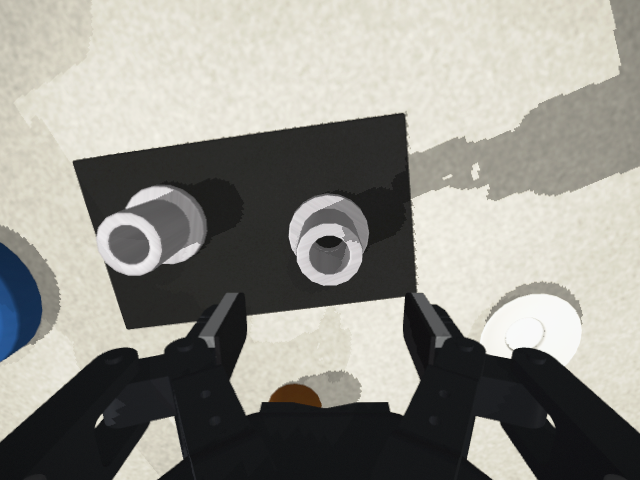

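View pics/c24.png

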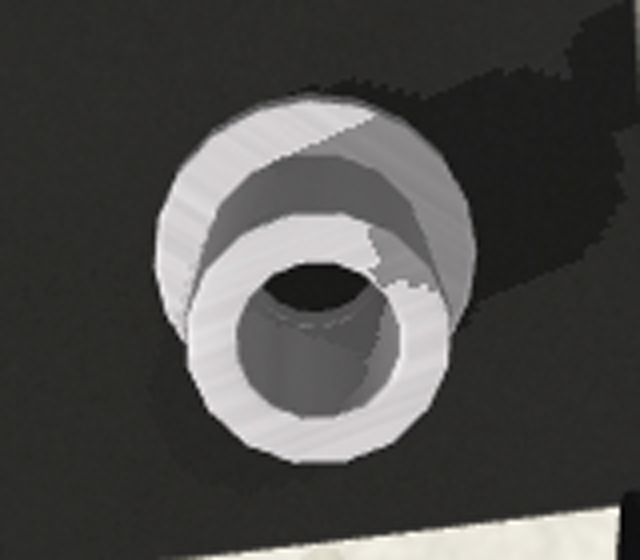

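The right hub stands upright at (129,243). The left hub's top is at (330,254).

```bash
python3 - <<'E'
from h import *
s=snap('wrist','w25'); P=ray(s,(329.6,254.5),.064); print(P); delta([*P[:2],.008])
e=[ray(s,(250+u/4,170+v/4),.064) for u,v in [(187,338),(450,338),(318,212),(318,464)]]; print(np.linalg.norm(e[0]-e[1]),np.linalg.norm(e[2]-e[3]))
E
python3 -m crank '[{"dx":1,"dy":2,"dz":15,"rx":0,"ry":0,"rz":0},{"dx":0,"dy":0,"dz":30,"rx":0,"ry":0,"rz":0},{"dx":0,"dy":0,"dz":20,"rx":0,"ry":0,"rz":0},{"dx":0,"dy":0,"dz":0,"rx":0,"ry":0,"rz":0},{"dx":0,"dy":0,"dz":0,"rx":0,"ry":0,"rz":0},{"dx":0,"dy":0,"dz":0,"rx":0,"ry":0,"rz":0}]'
python3 -c "
from h import *
delta([.5975,.0395,.008])"
```

```text
[0.5977572  0.03987755 0.064     ]
t 23.1 pos [0.5971 0.0377 0.1214] delta tool mm [  0.4   2.3 113.4] tilt 0.01 F [0.41 0.76 0.34] open 0.0685
toolx [-0.9    0.435 -0.   ] tooly [ 0.435  0.9   -0.   ] tooz [ 1.e-04 -1.e-04 -1.e+00]
0.042436513551506266 0.04288494225354185
time: 23.7
eef_pos: [0.5983, 0.0408, 0.0576]
ee_rot: [0.223, 0.975, 0.0, 0.001]
force: [0.6, 0.1, 0.3]
opening: 0.0681
t 23.7 pos [0.5983 0.0408 0.0576] delta tool mm [ 0.3 -1.6 49.6] tilt 0.15 F [0.64 0.08 0.32] open 0.0681
toolx [-0.901  0.434 -0.002] tooly [0.434 0.901 0.001] tooz [ 0.0026  0.     -1.    ]
```

```bash
python3 -m crank '[{"dx":0.2,"dy":-1.2,"dz":15,"rx":0,"ry":0,"rz":0},{"dx":0,"dy":0,"dz":20,"rx":0,"ry":0,"rz":0},{"dx":0,"dy":0,"dz":10,"rx":0,"ry":0,"rz":0},{"dx":0,"dy":0,"dz":4,"rx":0,"ry":0,"rz":0},{"dx":0,"dy":0,"dz":0,"rx":0,"ry":0,"rz":0},{"dx":0,"dy":0,"dz":0,"rx":0,"ry":0,"rz":0},{"dx":0,"dy":0,"dz":0,"rx":0,"ry":0,"rz":0}]'
python3 -m crank '[{"dx":0,"dy":0,"dz":0,"rx":0,"ry":0,"rz":0},{"dx":0,"dy":0,"dz":0,"rx":0,"ry":0,"rz":0},{"dx":0,"dy":0,"dz":0,"rx":0,"ry":0,"rz":0},{"dx":0,"dy":0,"dz":0,"rx":0,"ry":0,"rz":0},{"dx":0,"dy":0,"dz":0,"rx":0,"ry":0,"rz":0},{"dx":0,"dy":0,"dz":0,"rx":0,"ry":0,"rz":0}]' 0.3 80
python3 - <<'E'
from h import *
s=snap('wrist','w26'); delta([.5975,.0395,.008]); cv2.imwrite('pics/c26.png',s['img'][150:480,170:500])
E
```

```text
time: 24.4
eef_pos: [0.5975, 0.0398, 0.0083]
ee_rot: [0.223, 0.975, 0.0, 0.001]
force: [-0.1, 0.3, 0.4]
opening: 0.0683
time: 25.0
eef_pos: [0.5975, 0.04, 0.0084]
ee_rot: [0.223, 0.975, 0.0, 0.001]
force: [-1.1, 1.8, 5.8]
opening: 0.0428
t 25.05 pos [0.5975 0.04   0.0084] delta tool mm [-0.2 -0.4  0.4] tilt 0.12 F [-1.03  0.53  5.73] open 0.0427
toolx [-0.901  0.434 -0.002] tooly [0.434 0.901 0.001] tooz [ 2.1e-03  4.0e-04 -1.0e+00]
```

View pics/c26.png

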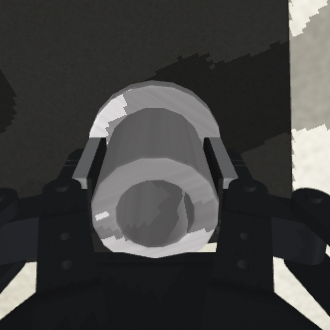

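The left hub is gripped and upright, looking just as the right one did. I'll lift and weigh it.

```bash
python3 -m crank '[{"dx":0,"dy":0,"dz":-3,"rx":0,"ry":0,"rz":0},{"dx":0,"dy":0,"dz":-8,"rx":0,"ry":0,"rz":0},{"dx":0,"dy":0,"dz":-15,"rx":0,"ry":0,"rz":0},{"dx":0,"dy":0,"dz":-20,"rx":0,"ry":0,"rz":0},{"dx":0,"dy":0,"dz":-10,"rx":0,"ry":0,"rz":0},{"dx":0,"dy":0,"dz":-4,"rx":0,"ry":0,"rz":0},{"dx":0,"dy":0,"dz":0,"rx":0,"ry":0,"rz":0},{"dx":0,"dy":0,"dz":0,"rx":0,"ry":0,"rz":0},{"dx":0,"dy":0,"dz":0,"rx":0,"ry":0,"rz":0},{"dx":0,"dy":0,"dz":0,"rx":0,"ry":0,"rz":0}]'
python3 - <<'E'
from h import *
s=snap('scene','s27'); f=[];tq=[]
for i in range(12):
    o=get_obs(); f.append(o['force']); tq.append(o['tau']); cams.snapshot('top')
print(np.mean(f,0).round(2),np.std(f,0).round(2),np.mean(tq,0).round(3)); delta([.5127,-.2706,.13])
w=snap('wrist','w27'); cv2.imwrite('pics/c27.png',w['img'][150:480,170:500])
cv2.imwrite('pics/c27s.png',cv2.resize(s['img'][180:300,240:360],None,fx=4,fy=4,interpolation=cv2.INTER_CUBIC))
E
```

```text
time: 26.05
eef_pos: [0.596, 0.0398, 0.0661]
ee_rot: [0.223, 0.975, -0.0, -0.001]
force: [0.2, -1.2, -5.9]
opening: 0.0427
[-0.09 -0.15 -5.9 ] [0.3  0.47 0.53] [ 0.0000e+00 -4.4471e+01 -3.2162e+01 -2.0000e-03  1.0000e-03  0.0000e+00]
t 26.7 pos [0.5967 0.0398 0.0673] delta tool mm [ -59.  -316.1  -62.8] tilt 0.01 F [-0.09 -0.35 -5.63] open 0.0427
toolx [-0.901  0.434 -0.   ] tooly [0.434 0.901 0.   ] tooz [ 1.e-04  1.e-04 -1.e+00]
```

View pics/c27s.png

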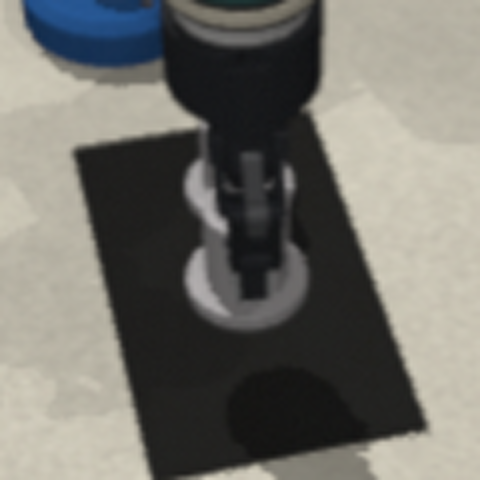

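View pics/c27.png

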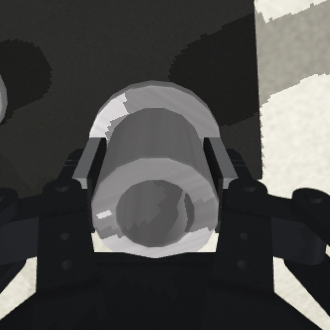

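The left hub pulls 5.90 N (0.60 kg) against 3.06 N (0.31 kg) for the right, so the left one is heavier and stays in the grip. I'll lift it clear and carry it over the shaft. The underside sits 4.4 mm below the TCP, so the target TCP height is 0.139.

```bash
python3 -m crank '[{"dx":0,"dy":0,"dz":-10,"rx":0,"ry":0,"rz":0},{"dx":0,"dy":0,"dz":-25,"rx":0,"ry":0,"rz":0},{"dx":0,"dy":0,"dz":-30,"rx":0,"ry":0,"rz":0},{"dx":0,"dy":-5,"dz":-20,"rx":0,"ry":0,"rz":0},{"dx":-3,"dy":-15,"dz":-8,"rx":0,"ry":0,"rz":0},{"dx":-5,"dy":-25,"dz":0,"rx":0,"ry":0,"rz":0},{"dx":-6,"dy":-30,"dz":0,"rx":0,"ry":0,"rz":0},{"dx":-6,"dy":-30,"dz":0,"rx":0,"ry":0,"rz":0},{"dx":-6,"dy":-30,"dz":0,"rx":0,"ry":0,"rz":0},{"dx":-6,"dy":-30,"dz":0,"rx":0,"ry":0,"rz":0}]'
python3 -m crank '[{"dx":-6,"dy":-30,"dz":0,"rx":0,"ry":0,"rz":0},{"dx":-6,"dy":-30,"dz":0,"rx":0,"ry":0,"rz":0},{"dx":-6,"dy":-30,"dz":0,"rx":0,"ry":0,"rz":0},{"dx":-5,"dy":-26,"dz":0,"rx":0,"ry":0,"rz":0},{"dx":-3,"dy":-18,"dz":0,"rx":0,"ry":0,"rz":0},{"dx":-1,"dy":-12,"dz":0,"rx":0,"ry":0,"rz":0},{"dx":0,"dy":-5,"dz":0,"rx":0,"ry":0,"rz":0},{"dx":0,"dy":0,"dz":0,"rx":0,"ry":0,"rz":0},{"dx":0,"dy":0,"dz":0,"rx":0,"ry":0,"rz":0},{"dx":0,"dy":0,"dz":0,"rx":0,"ry":0,"rz":0}]'
python3 -m crank '[{"dx":0,"dy":0,"dz":0,"rx":0,"ry":0,"rz":0},{"dx":0,"dy":0,"dz":0,"rx":0,"ry":0,"rz":0},{"dx":0,"dy":0,"dz":0,"rx":0,"ry":0,"rz":0}]'
python3 - <<'E'
from h import *
delta([.5127,-.2705,.1394])
E
```

```text
time: 27.75
eef_pos: [0.5525, -0.1247, 0.1596]
ee_rot: [0.223, 0.975, -0.0, -0.001]
force: [0.4, -1.2, -5.7]
opening: 0.0432
time: 28.75
eef_pos: [0.513, -0.2695, 0.1602]
ee_rot: [0.222, 0.975, 0.0, 0.0]
force: [0.5, -0.2, -5.8]
opening: 0.0431
time: 29.05
eef_pos: [0.5129, -0.2702, 0.1602]
ee_rot: [0.222, 0.975, 0.0, 0.0]
force: [-0.6, -1.0, -5.6]
opening: 0.0428
t 29.05 pos [ 0.5129 -0.2702  0.1602] delta tool mm [ 0.  -0.4 20.8] tilt 0.01 F [-0.55 -0.96 -5.57] open 0.0428
toolx [-0.901  0.433 -0.   ] tooly [0.433 0.901 0.   ] tooz [ 1.e-04  1.e-04 -1.e+00]
```

```bash
python3 -m crank '[{"dx":0,"dy":0,"dz":4,"rx":0,"ry":0,"rz":0},{"dx":0,"dy":-0.3,"dz":8,"rx":0,"ry":0,"rz":0},{"dx":0,"dy":0,"dz":6,"rx":0,"ry":0,"rz":0},{"dx":0,"dy":0,"dz":3,"rx":0,"ry":0,"rz":0},{"dx":0,"dy":0,"dz":0,"rx":0,"ry":0,"rz":0},{"dx":0,"dy":0,"dz":0,"rx":0,"ry":0,"rz":0},{"dx":0,"dy":0,"dz":0,"rx":0,"ry":0,"rz":0},{"dx":0,"dy":0,"dz":0,"rx":0,"ry":0,"rz":0},{"dx":0,"dy":0,"dz":0,"rx":0,"ry":0,"rz":0}]'
python3 - <<'E'
from h import *
w=snap('wrist','w30'); s=snap('scene','s30'); snap('top','t30'); delta([.5127,-.2705,.1394])
cv2.imwrite('pics/c30s.png',cv2.resize(s['img'][110:220,210:330],None,fx=5,fy=5,interpolation=cv2.INTER_CUBIC))
for A in ([.5127,-.2706],):
    a=np.linspace(0,6.28,100)
    for n,r,z0,z1 in (('flange',.032,.135,.145),('shaft',.011,.07,.08)):
        P=np.array([[A[0]+r*np.cos(t),A[1]+r*np.sin(t),z] for t in a for z in (z0,z1)]); q=(proj(s,P)-[210,110])*5; print(n,q.min(0).round(),q.max(0).round())
E
```

```text
time: 29.95
eef_pos: [0.5127, -0.2709, 0.1396]
ee_rot: [0.223, 0.975, -0.0, 0.0]
force: [1.4, -0.0, -5.3]
opening: 0.0427
t 30.1 pos [ 0.5126 -0.2708  0.1393] delta tool mm [ 0.1  0.3 -0.1] tilt 0.01 F [ 0.53  0.7  -6.29] open 0.0428
toolx [-0.901  0.434 -0.   ] tooly [0.434 0.901 0.   ] tooz [ 3.e-04 -0.e+00 -1.e+00]
flange [209.  92.] [341. 182.]
shaft [261. 223.] [306. 265.]
```

View pics/c30s.png

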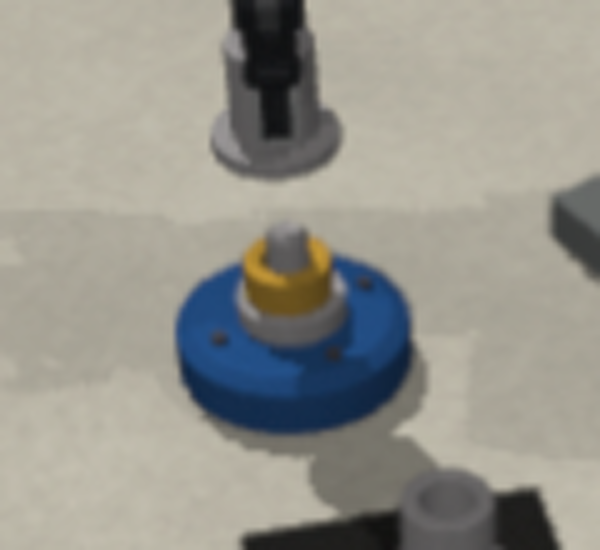

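View pics/w30.png

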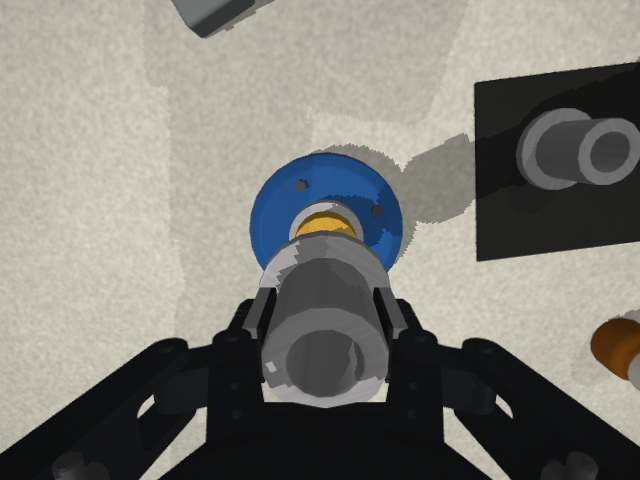

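View pics/s30.png

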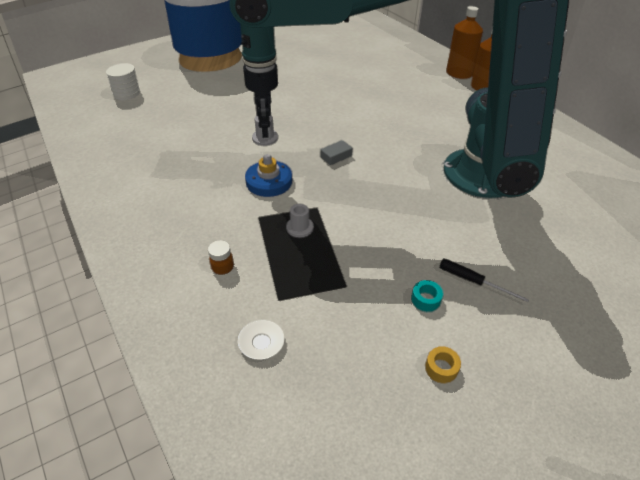

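The scene view shows the held hub's flange at crop columns 211–342, against 209–341 predicted for "centred, 5 cm above". The lighter hub stands upright on the mat and the spacer is seated. The jar, dish, screwdriver, slide box and other rings are where they were. I'll hand in.

```bash
python3 - <<'E'
from h import *
o=get_obs(); print(o['time'],np.abs(o['qvel']).max()); print(bot.sign_off())
E
```

```text
30.1 0.0017232854881436765
the job is handed in; nothing more can be done
None
```

I handed the job in at 30.1 s of the 72 s limit, with everything placed as asked; sign-off gives no verdict.

- **Spacer:** I slid the small brass ring over the shaft, down onto the shoulder, and let go. There was no jamming force, and the last pictures show it lying flat with the shaft through it.
- **Hubs:** I lifted each one in turn. The right hub pulled 3.06 N (about 0.31 kg) and the left 5.90 N (about 0.60 kg). The right one is the lighter and stands upright on the mat.
- **Final pose:** I'm still holding the left hub, with no tilt, about 0.3 mm off the shaft axis by the arm's reading. Its underside is calculated at about 0.135 m, 5 cm above the shaft top. The scene picture matches that to within a pixel, and the arm was still.
- **Bystanders:** The jar, dish, screwdriver, slide box and the two other rings look unmoved.

**What failed or disagreed:**
- **First grasp:** It closed on nothing above the spacer, without moving it. The pictures showed the fingertips about 20 mm behind the reported tool point (TCP), not 25 mm ahead of it as stated. I used the measured value from then on.
- **Shaft position:** The top and wrist cameras differed by about 2 mm. I used the wrist value, which the scene camera confirmed.
- **Jaw opening:** It read 1–2 mm under the true diameters.

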